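# Hook the parts tote forward out of the deep shelf

### The arm

A 6-joint arm with a two-finger parallel gripper is mounted at the origin on a cart in front of the work surface, level with it; the furniture and walls round the work are solid. World frame = base frame: x ahead of the robot, y to its left, z up, the work surface at z = 0. Lengths are in mm, angles in rad, forces in N, time in s.
With the tool pointing down it reaches from about 350 to 875 mm from the base axis. Payload 4.2 kg.
Tool frame: the origin (TCP) lies on the centre line of the jaws, within the pads' length; the fingertips stand 22 mm ahead of it and the grasp point (between the pads) lies 3 mm ahead of it (arm.nose_length is the distance from the TCP to the fingertips, in mm); z points along the fingers, x is the direction in which the jaws open and shut, and the axes are right-handed (so a half turn about z gives the same grasp; the last joint's range is limited). The gripper opens to 85 mm and grips with 20 to 120 N. Pads are 22 mm wide; open, the fingers measure 114 mm over their backs; the gripper's body (76 mm by 85 mm) begins 54 mm behind the grasp point. The pads swing forward as they close: fully open they stand 13 mm farther back than shut.
Start: joints at [-1.076, 0.385, 0.008, 0, -1.194, -0.259], TCP at [146.031, -607.68, 253.312] pointing down, gripper open.
Joint ranges: [-3.14, 3.14], [-1.21, 2.06], [-1.07, 1.41], [-3.16, 2.05], [-2.99, -0.16], [-3.1, 3.1]. Speed limits (rad/s): [2.79, 2.79, 3.14, 3.14, 3.14, 3.14].

### API

Orientations are given as a unit quaternion [x, y, z, w].
In Python, from bench import telemetry, get_image, workorder, nets, arm gives the robot as it stands.
- The arm moves only by the tool apply_moves, never from a script. Its argument "steps" is a list of rows, each an object with "hand": the opening, from 0 (shut) to 1 (fully open); "xyz": the shift along the tool's x, y, z in cm, a list of three; "delta_rot": the turn, a rotation vector about the tool's x, y, z in rad, a list of three. In form: [{"hand": hand, "xyz": [x, y, z], "delta_rot": [wx, wy, wz]}, ...]. A call has 1 to 12 rows; each row is the pose to reach, as a shift and turn from the pose commanded when the call began, along the tool's axes at that moment; what a row does not reach only later rows make up. A row lasts 1/12 s, in which the tool goes at most 41.7 mm and 7.16 degrees, less where a joint would pass 70% of its speed; a pose out of reach is approached as far as the arm can. A call with a gripper value outside its range is refused whole. The fingers move at their own pace and stop on an object; the grip force is fixed at half the most. Time passes only in rows, so rows that repeat a pose let the fingers close. It gives the time, the measured TCP pose, the force and the opening at its end, in the units of the state.
- telemetry.read_state(): the state, without advancing time (a new reading comes with each control period).
- get_image(name): name is "scene" or "side" or "wrist"; returns a dict with "frame" (420x560x3 uint8, blue, green, red), "fx", "fy", "cx", "cy" (pixels), "distortion" ([k1, k2, p1, p2, k3] as OpenCV has them; the pictures are not rectified), "origin" and "orientation" of the camera in the world. Camera axes: x right, y down, z forward; pixel columns grow to the right and rows downward; lengths in mm; the calibration is good to about 2 mm. A picture is of the moment at which its call begins. There is no depth.
- workorder.job_done(): hands the job in, once; it reports no verdict.
Trained networks look in a picture, given as the dict that the camera call returned (one of the last four; its "shot" number tells which), for a name from the list of things; names that differ only in an ending like _2 or _b are one class to them, and where a whole thing is asked for, a point or a joint stands for the part that bears it (a point fixed in the world has none). Each returns a list of dicts, best first, with "confidence" (0 to 1); they miss things now and then, are a little off and sometimes report something else, mostly with a low value. They report only what shows in the picture. A call takes as long as a camera call.
- nets.recognise(picture, label): "xyz" ([x, y, z] in mm, in world coordinates, good to about 4 mm: the middle of the surface that is visible of it).
- nets.outline_of(picture, label): "pixels" (420x560 bool, what is visible of it).
- nets.pinpoint(picture, label): "xyz" ([x, y, z] in mm, in world coordinates, good to about 4 mm: a listed point, or the origin of a listed thing).
The state is a dict: "clock": time; "joints": joint angles; "joint_vel": joint speeds; "joint_efforts": joint torques, N m; "position": TCP position; "ee_rot": TCP orientation; "contact_force": force on the tool from outside, world axes, zero at the start; "wrist_torque": the same for the moment, N m; "gripper_width": finger opening in mm.
Only numpy, scipy, OpenCV 4.12 (cv2) and the standard library are available. Lean on these libraries where they do the work, as an engineer would, in place of code of your own. Each camera call takes 0.05 s, during which the arm holds its last target.

### The job

Take the pull hook from its rest and, reaching into the roofed shelf with it, feel for the one bay of the blue tote that is not filled to the brim; drop the hook's tip into it behind the tote's front wall and draw the tote gently forward until it is fully home against the stop strip at the shelf's front. Then lay the hook back in its rest as it was, and leave everything else on the bench where it is.

Things in the scene. Friction and masses are not known exactly. Their poses are not given: they have to be found in the camera images.
- hook_grip (a point): Middle of the pull hook's handle; x along the tool to its tip, z up. Loose 0.25 kg tool: wooden handle 110 mm long, 26 wide (y), 32 high (z), to grip from above across its width; a straight steel shaft, 10 mm thick, goes on along the axis and turns straight down 195 mm ahead of this point. It starts level in the two notches of its rest.
- hook_tip (a point): Lowest point of the hook's down-turned end: in hook axes 195 mm ahead of and 39 mm below the middle of the handle. A round steel bar 10 mm thick, rounded at the tip; it reaches 34 mm below the underside of the shaft.
- rest_seat (a point): Middle of the handle when the hook is seated in its rest, 85 mm above the bench; x the way the tip points, z up. Rest, fixed to the bench: dark base 200 x 70 x 12 mm, two pale uprights 14 mm thick. The rear one, 47 mm behind this point, holds the end of the handle in a notch 31 mm wide, floor 69 mm above the bench. Between the uprights fingers can reach both sides of the handle.
- rest_front_notch (a point): Floor of the rest's front notch, 120 mm ahead of the seat point and 80 mm above the bench; it is 20 mm wide and holds the shaft. Both notches widen upward and end about 28 mm above their floors.
- shelf: Fixed plywood shelf, roofed, open at the front. Origin at bench level, middle of its front edge; x points into it, z up. It stands on four legs: deck top 61 mm above the bench, roof underside 178, roof top 190 mm (a tape roll on it reaches 215 mm). 184 mm clear between side walls 12 mm thick; 243 mm deep.
- stop_face (a point): Middle of the top edge of the rear face of the dark stop strip, which is 8 mm high and runs across the deck just inside the shelf's front edge; this face is 14 mm inside that edge. The tote is home when its front wall touches it.
- tote: Loose blue open tote, 140 mm deep (x), 176 wide (y), 50 high, walls 4 mm; origin at the lower edge of its front wall, in the middle; x into the shelf, z up. It stands on the deck with 4 mm to spare at each side wall and starts with its front wall 60 to 90 mm inside the shelf's front edge. With contents 0.6 to 1 kg; dragging it takes up to about 20 N.
- tote_lip (a point): Middle of the top edge of the tote's front wall (4 mm thick), 50 mm above the deck; 2 mm behind its front face.
- tote_bays (a point): Top of the inner face of the front wall, in the middle; x into the shelf. Behind it lie three bays. Each is 90 mm long (x), 54 mm wide; centres at tote y = -57, 0, +57 mm, thin walls between. Two are filled up to the rim by a wooden block, so the hook finds no hold; the third has only a 12 mm dowel on its floor and is free 33 mm deep. Which is free differs each time and is not reported.
- sanding_block: Loose cork sanding block, a bystander, 64 x 112 x 34 mm; origin at the centre of its underside. To be left where it is.

How it is judged:
By the outcome, as a careful person would: the job done as asked, in the order asked, and still so for the second after the job is handed in, with the robot touching nothing.
It also fails if it takes over 64 s, if anything falls off the work surface, if the arm or the gripper's body presses on something with over 40 N, if the wrist force passes 120 N, or if a joint passes its speed limit or range.

## Working session

There is one attempt and no reset: what is moved stays moved. The work goes in short steps, Python scripts to look and compute and a tool call to move; the robot and the scene stay as the last step left them, time stands still between calls to the robot, and variables do not carry over. Pictures are saved under pics/ and viewed, and the job is handed in when it is done.

Besides the shell and the picture viewer there is one more tool, called in YAML: its name, and indented under it one key for each argument. apply_moves: Moves the arm, as the interface text tells. Its arguments: {"type":"object","properties":{"steps":{"type":"array"}},"required":["steps"]}

```bash
ls; mkdir -p pics; python3 - <<'E'
from bench import telemetry, get_image, workorder, nets, arm
import cv2
print(telemetry.read_state())
for n in ["scene","side"]:
    p=get_image(n); cv2.imwrite(f"pics/{n}0.png",p["frame"]); print(n,p["origin"],p["orientation"],p["fx"])
    for l in ["hook_grip","hook_tip","rest_seat","rest_front_notch","shelf","stop_face","tote","tote_lip","tote_bays","sanding_block"]:
        r=nets.pinpoint(p,l); print(l,[( [round(v) for v in q["xyz"]],round(q["confidence"],2)) for q in r[:2]])
E
```

```text
pics
{'clock': 0.0, 'joints': array([-1.07641925e+00,  3.85578636e-01,  6.62125625e-03, -5.22480518e-04,
       -1.19401298e+00, -2.58609114e-01]), 'joint_vel': array([-6.08643711e-04, -4.94532354e-04,  1.43552485e-03, -2.81525281e-05,
       -2.62563272e-04, -2.19993614e-04]), 'joint_efforts': array([-6.32257488e-04, -3.92289770e+01,  1.88391173e+01,  4.18621883e+00,
       -4.76477449e-03,  8.01366951e-06]), 'position': array([ 145.89713635, -607.17423305,  252.2029394 ]), 'ee_rot': array([ 6.19110942e-01,  7.85302745e-01,  6.54995701e-04, -9.00857376e-04]), 'contact_force': array([1.35478115, 1.1685257 , 0.02582002]), 'wrist_torque': array([ 0.07467675, -0.02119525,  0.02482517]), 'gripper_width': 85.16860350222362}
scene [-322.49063753  650.67332684  610.63584934] [-0.40831813  0.73751143 -0.4702871   0.2611192 ] 425.07110473489394
hook_grip [([479, -221, 84], 0.76)]
hook_tip [([667, -173, 44], 0.73)]
rest_seat [([475, -222, 86], 0.64)]
rest_front_notch [([590, -194, 83], 0.64)]
shelf [([635, 60, -3], 0.55)]
stop_face [([647, 58, 69], 0.97)]
tote [([709, 55, 64], 0.81)]
tote_lip [([714, 55, 111], 0.9)]
tote_bays [([710, 56, 113], 0.85)]
sanding_block [([512, 330, 1], 0.65), ([708, 54, 65], 0.18)]
side [ 411.18023008 -525.9390685   675.27091893] [ 0.9120231  -0.14035888  0.04857929 -0.38230003] 381.4282528383802
hook_grip [([471, -221, 84], 0.56), ([591, -194, 85], 0.42)]
hook_tip [([665, -176, 47], 0.85), ([636, 59, 1], 0.51)]
rest_seat [([474, -222, 87], 0.76)]
rest_front_notch [([590, -194, 83], 0.65), ([634, 61, 1], 0.58)]
shelf [([633, 57, 0], 0.93)]
stop_face [([649, 62, 69], 0.83)]
tote []
tote_lip [([468, -222, 83], 0.55)]
tote_bays []
sanding_block [([510, 326, -3], 0.83)]
```

View pics/scene0.png

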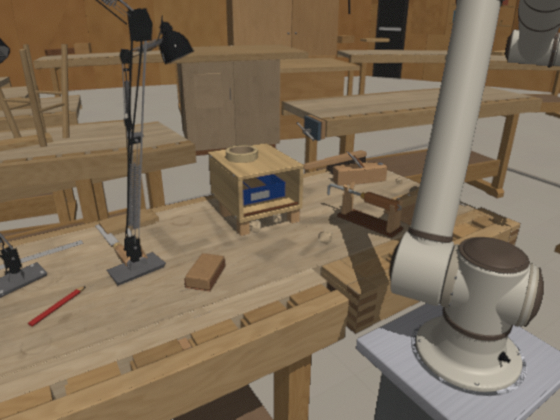

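View pics/side0.png

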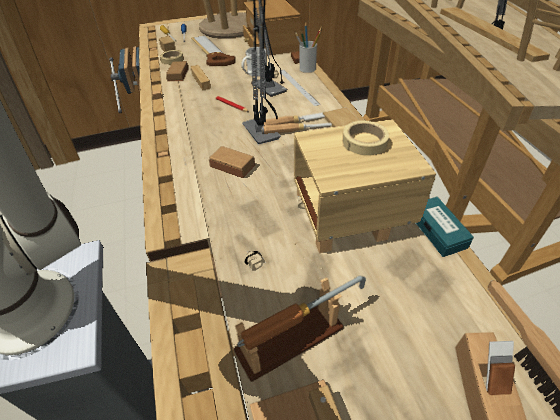

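Scene: the shelf is near (262,185) with the blue tote inside, the rest and hook near (375,205), and the cork block at (205,270). Side: the shelf roof is near (365,155), and the hook runs from (240,345) to (360,282). I'll zoom in to get the shelf's yaw.

```bash
python3 - <<'E'
import cv2
a=cv2.imread("pics/side0.png"); 
cv2.imwrite("pics/side0z.png",cv2.resize(a[110:260,280:450],None,fx=4,fy=4,interpolation=cv2.INTER_CUBIC))
cv2.imwrite("pics/side0h.png",cv2.resize(a[260:390,220:390],None,fx=4.5,fy=4.5,interpolation=cv2.INTER_CUBIC))
a=cv2.imread("pics/scene0.png"); 
cv2.imwrite("pics/scene0z.png",cv2.resize(a[140:240,195:315],None,fx=6,fy=6,interpolation=cv2.INTER_CUBIC))
E
```

```text
(no output)
```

View pics/side0z.png

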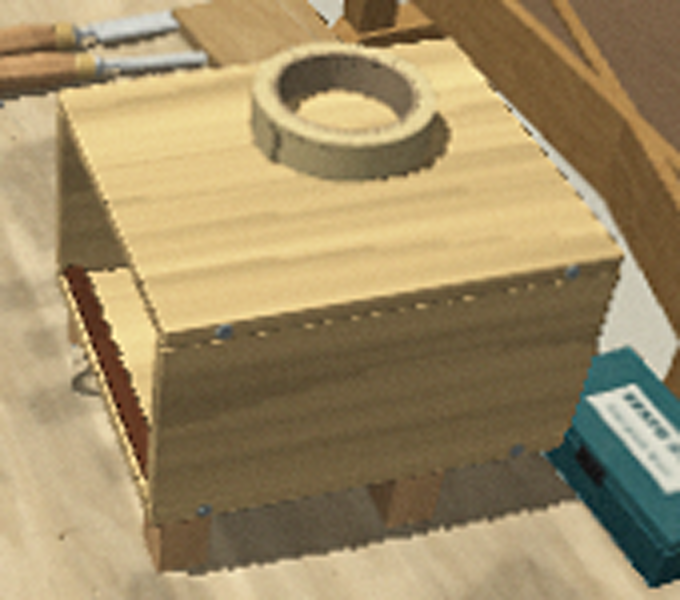

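View pics/side0h.png

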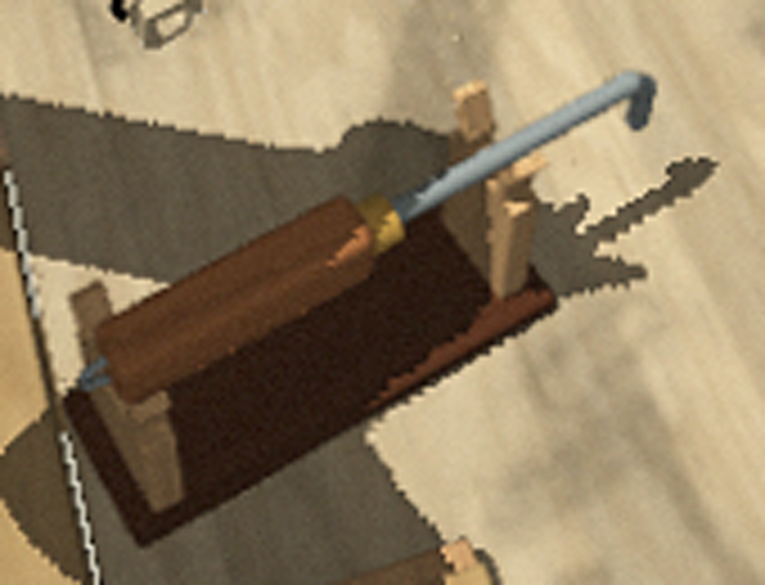

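View pics/scene0z.png

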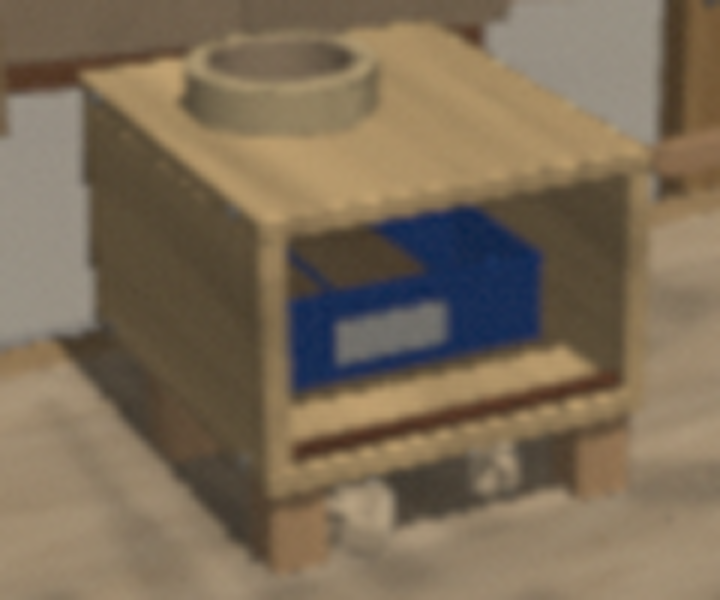

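```bash
cat > h.py <<'E'
import numpy as np, cv2
from scipy.spatial.transform import Rotation as R
def ray(p,uv):
    K=np.array([[p["fx"],0,p["cx"]],[0,p["fy"],p["cy"]],[0,0,1.]])
    n=cv2.undistortPoints(np.array([[uv]],float),K,np.array(p["distortion"],float)).reshape(2)
    d=R.from_quat(p["orientation"]).apply([n[0],n[1],1.]); return np.array(p["origin"]),d
def onz(p,uv,z):
    o,d=ray(p,uv); return (o+d*(z-o[2])/d[2]).round(1)
def proj(p,X):
    K=np.array([[p["fx"],0,p["cx"]],[0,p["fy"],p["cy"]],[0,0,1.]])
    r=R.from_quat(p["orientation"]).inv(); t=r.apply(-np.array(p["origin"]))
    return cv2.projectPoints(np.atleast_2d(np.array(X,float)),r.as_rotvec(),t,K,np.array(p["distortion"],float))[0].reshape(-1,2)
E
python3 - <<'E'
from h import *
from bench import get_image,nets,telemetry
s=get_image("side"); c=get_image("scene")
print("side roof FL FR RR RL",[onz(s,u,190) for u in [(295,133.75),(320,193.75),(435,174.25),(394.25,120)]])
print("scene",[onz(c,u,190) for u in [(240,177.5),(301.7,167.2),(267,144.2),(209.2,152.5)]])
print("tote top right front",onz(c,(285,183),111),"bot",onz(c,(285,196.3),61))
# hook in side: scale 4.5 +(220,260)
f=lambda x,y:(220+x/4.5,260+y/4.5)
print("shaft top",onz(s,f(450,178),95),onz(s,f(630,75),95), "handle top corners",[onz(s,f(*q),101) for q in [(98,325),(345,198),(370,240),(118,395)]])
w=get_image("wrist"); cv2.imwrite("pics/w0.png",w["frame"]); print(w["origin"],w["orientation"])
for l in ["hook_grip","hook_tip","rest_seat"]: print(nets.pinpoint(w,l)[:1])
E
```

```text
side roof FL FR RR RL [array([640.5, 155.9, 190. ]), array([622.3, -46.1, 190. ]), array([860.5, -64. , 190. ]), array([881.2, 137.9, 190. ])]
scene [array([628. , 164.3, 190. ]), array([604.9, -22.5, 190. ]), array([847.4, -53.2, 190. ]), array([870. , 146.2, 190. ])]
tote top right front [691.4 -23.2 111. ] bot [700.3 -29.7  61. ]
shaft top [ 566.9 -204.3   95. ] [ 653.4 -182.2   95. ] handle top corners [array([ 423. , -226.3,  101. ]), array([ 524.4, -203.5,  101. ]), array([ 527.6, -223.3,  101. ]), array([ 423.7, -254.4,  101. ])]
[  76.9688264  -623.98731924  374.12610972] [0.61323792 0.77753579 0.10919328 0.08633758]
[]
[]
[]
```

View pics/w0.png

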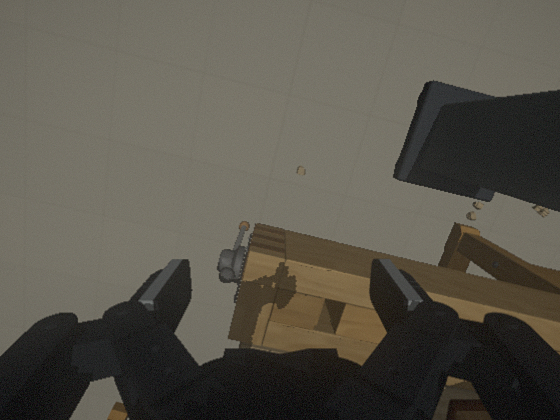

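```bash
cat >> h.py <<'E'
def plan(target_xyz, yaw_tool=None):
    """shift in tool cm & rotvec to bring TCP to target; tool z down, tool x heading yaw_tool (rad)"""
    from bench import telemetry
    s=telemetry.read_state(); r=R.from_quat(s["ee_rot"]); p=np.array(s["position"])
    d=r.inv().apply(np.array(target_xyz)-p)/10
    x=r.apply([1,0,0]); 
    out=dict(pos=p.round(1),xhead=round(float(np.degrees(np.arctan2(x[1],x[0]))),2),tool_z=r.apply([0,0,1]).round(4),shift_cm=d.round(2),F=s["contact_force"].round(1),w=round(float(s["gripper_width"]),1),t=round(float(s["clock"]),2),j6=round(float(s["joints"][5]),2))
    if yaw_tool is not None:
        xa=np.array([np.cos(yaw_tool),np.sin(yaw_tool),0]); z=np.array([0,0,-1.]); y=np.cross(z,xa)
        T=R.from_matrix(np.stack([xa,y,z],1)); out["rot"]=(r.inv()*T).as_rotvec().round(4)
    return out
E
python3 - <<'E'
from h import *
from bench import telemetry
from scipy.optimize import least_squares
s=telemetry.read_state(); r=R.from_quat(s["ee_rot"])
print("cam offset tool", r.inv().apply(np.array([76.97,-623.99,374.13])-s["position"]))
for h in (-76.6,103.4): print(plan([474,-222,230],np.radians(h)))
from bench import get_image
S=get_image("side");C=get_image("scene")
ps=[(295,133.75),(320,193.75),(435,174.25),(394.25,120)];pc=[(240,177.5),(301.7,167.2),(267,144.2),(209.2,152.5)]
def M(q,loc):
    c,n=np.cos(q[2]),np.sin(q[2]); return np.array([[q[0]+c*a-n*b,q[1]+n*a+c*b,z] for a,b,z in loc])
L=[(0,104,190),(0,-104,190),(243,-104,190),(243,104,190)]
for use in ("s","c","sc"):
    f=lambda q: np.concatenate(([(proj(S,M(q,L))-ps).ravel()] if "s" in use else [])+([(proj(C,M(q,L))-pc).ravel()] if "c" in use else []))
    o=least_squares(f,[633,58,-.08]); print(use,o.x.round(3),np.degrees(o.x[2]).round(2),f(o.x).round(1))
E
```

```text
cam offset tool [   0.2811483   -70.95756857 -120.85399229]
{'pos': array([ 146. , -607.7,  253.3]), 'xhead': 103.51, 'tool_z': array([ 0.,  0., -1.]), 'shift_cm': array([29.84, 40.9 ,  2.33]), 'F': array([-0.3,  0.6, -0.1]), 'w': 85.5, 't': 1.4, 'j6': -0.26, 'rot': array([ 1.0000e-04,  0.0000e+00, -3.1397e+00])}
{'pos': array([ 146. , -607.7,  253.3]), 'xhead': 103.51, 'tool_z': array([ 0.,  0., -1.]), 'shift_cm': array([29.84, 40.9 ,  2.33]), 'F': array([-0.3,  0.6, -0.1]), 'w': 85.5, 't': 1.4, 'j6': -0.26, 'rot': array([ 0.    , -0.    ,  0.0019])}
s [ 6.30359e+02  5.78410e+01 -8.70000e-02] -4.99 [-1.2 -1.2 -0.6  0.   2.1  0.6 -0.4 -0.5]
c [ 6.19667e+02  6.63140e+01 -8.30000e-02] -4.73 [-1.9  0.4  3.  -1.6  0.2 -0.6 -1.1  0.2]
sc [ 6.30422e+02  5.92840e+01 -8.60000e-02] -4.91 [-1.5 -1.6 -0.7 -0.5  1.7  0.  -0.8 -0.9 -1.5 -1.4  2.8 -3.   0.5 -1.8
 -0.3 -1.2]
```

apply_moves:
  steps:
    - {"hand":1,"xyz":[3.5,4.5,0],"delta_rot":[0,0,0]}
    - {"hand":1,"xyz":[6,8,0],"delta_rot":[0,0,0]}
    - {"hand":1,"xyz":[8.5,11.5,0],"delta_rot":[0,0,0]}
    - {"hand":1,"xyz":[11,15,0],"delta_rot":[0,0,0]}
    - {"hand":1,"xyz":[13.5,18.5,0],"delta_rot":[0,0,0]}
    - {"hand":1,"xyz":[16,22,0],"delta_rot":[0,0,0]}
    - {"hand":1,"xyz":[18.5,25.5,0],"delta_rot":[0,0,0]}
    - {"hand":1,"xyz":[21,29,0],"delta_rot":[0,0,0]}
    - {"hand":1,"xyz":[23.5,32.5,0],"delta_rot":[0,0,0]}
    - {"hand":1,"xyz":[26,36,0],"delta_rot":[0,0,0]}
    - {"hand":1,"xyz":[28.5,39,0],"delta_rot":[0,0,0]}
    - {"hand":1,"xyz":[29.8,40.9,2.3],"delta_rot":[0,0,0]}

```text
clock: 2.5
position: [470.8, -228.8, 238.9]
ee_rot: [0.618, 0.786, 0.002, 0.004]
contact_force: [0.6, 0.0, 1.0]
gripper_width: 85.4
```

apply_moves:
  steps:
    - {"hand":1,"xyz":[0,0,0],"delta_rot":[0,0,0]}
    - {"hand":1,"xyz":[0,0,0],"delta_rot":[0,0,0]}

```text
clock: 2.67
position: [468.1, -228.5, 234.3]
ee_rot: [0.618, 0.786, -0.0, -0.001]
contact_force: [1.2, -0.4, 0.8]
gripper_width: 85.5
```

```bash
python3 - <<'E'
from h import *
from bench import get_image,nets
w=get_image("wrist"); cv2.imwrite("pics/w1.png",w["frame"])
for l in ["hook_grip","hook_tip","rest_seat","rest_front_notch"]: print(l,[(q["xyz"].round(0) if hasattr(q["xyz"],'round') else q["xyz"],q["confidence"]) for q in nets.pinpoint(w,l)[:1]])
print(plan([474,-222,82],np.radians(103.4)), w["origin"])
np.save("w1.npy",w,allow_pickle=True)
E
```

```text
hook_grip [([476.6, -219.8, 82.4], 0.8)]
hook_tip []
rest_seat []
rest_front_notch [([589.2, -198.5, 83.5], 0.67)]
{'pos': array([ 467. , -231.2,  235.8]), 'xhead': 103.4, 'tool_z': array([ 9.e-04, -3.e-04, -1.e+00]), 'shift_cm': array([ 0.74,  0.88, 15.38]), 'F': array([-0.3, -0.5,  0.5]), 'w': 85.1, 't': 2.92, 'j6': -1.19, 'rot': array([0.0008, 0.0005, 0.0001])} [ 399.36135993 -245.11523571  355.26710028]
```

View pics/w1.png

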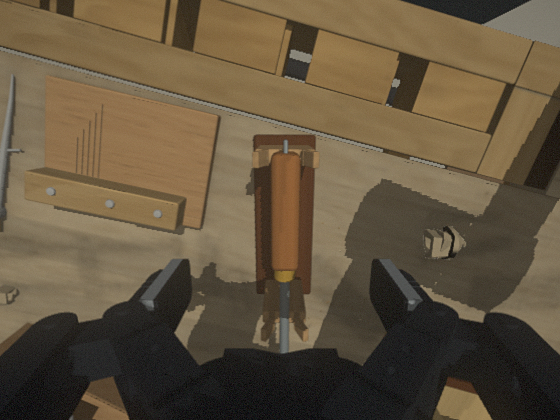

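The wrist view shows the handle from (286,155) to (286,270) and the shaft continuing to (284,350), nearly aligned with the tool's y axis.

```bash
python3 - <<'E'
from h import *
w=np.load("w1.npy",allow_pickle=True).item()
a=onz(w,(286,155),98);b=onz(w,(286,268),98);c=onz(w,(284,350),95);d=onz(w,(273,210),101);e=onz(w,(300,210),101)
print(a,b,c,d,e, "head",np.degrees(np.arctan2(*(b-a)[[1,0]])),np.degrees(np.arctan2(*(c-a)[[1,0]])))
print((a+b)/2, w["cx"])
print(plan([475,-222,82]))
E
```

```text
[ 422.9 -234.2   98. ] [ 524.6 -208.9   98. ] [ 616.9 -188.    95. ] [ 471.5 -233.9  101. ] [ 465.9 -210.9  101. ] head 13.969944284935695 13.395159578581378
[ 473.75 -221.55   98.  ] 280.2189549432111
{'pos': array([ 467. , -231.2,  235.8]), 'xhead': 103.4, 'tool_z': array([ 9.e-04, -3.e-04, -1.e+00]), 'shift_cm': array([ 0.72,  0.98, 15.38]), 'F': array([-0.3, -0.5,  0.5]), 'w': 85.1, 't': 2.92, 'j6': -1.19}
```

apply_moves:
  steps:
    - {"hand":1,"xyz":[0.7,0.9,2.5],"delta_rot":[0,0,0]}
    - {"hand":1,"xyz":[0.7,0.9,5.0],"delta_rot":[0,0,0]}
    - {"hand":1,"xyz":[0.7,0.9,8],"delta_rot":[0,0,0]}
    - {"hand":1,"xyz":[0.7,0.9,11],"delta_rot":[0,0,0]}
    - {"hand":1,"xyz":[0.7,0.9,13],"delta_rot":[0,0,0]}
    - {"hand":1,"xyz":[0.7,0.9,14.5],"delta_rot":[0,0,0]}
    - {"hand":1,"xyz":[0.7,0.9,15.1],"delta_rot":[0,0,0]}
    - {"hand":1,"xyz":[0.7,0.9,15.1],"delta_rot":[0,0,0]}
    - {"hand":1,"xyz":[0.7,0.9,15.1],"delta_rot":[0,0,0]}

```text
clock: 3.67
position: [474.9, -222.0, 85.0]
ee_rot: [0.619, 0.785, 0.0, 0.001]
contact_force: [0.4, 0.8, 0.5]
gripper_width: 85.5
```

```bash
python3 - <<'E'
from h import *
from bench import get_image
w=get_image("wrist"); cv2.imwrite("pics/w2.png",w["frame"])
print(plan([474,-221.7,85],np.radians(103.4)))
E
```

```text
{'pos': array([ 475.3, -221.9,   85.5]), 'xhead': 103.48, 'tool_z': array([ 2.4e-03, -6.0e-04, -1.0e+00]), 'shift_cm': array([ 0.05, -0.12,  0.05]), 'F': array([ 0.2, -0.4, -0.3]), 'w': 85.3, 't': 3.72, 'j6': -1.21, 'rot': array([0.0022, 0.0012, 0.0014])}
```

View pics/w2.png

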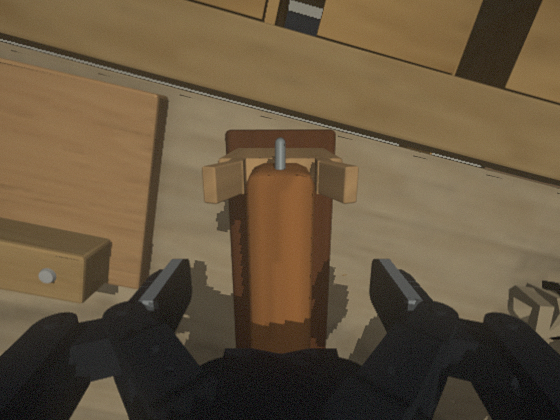

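The handle (columns 248–313) sits centred between the open fingers and in line with them. I'll close the gripper now.

apply_moves:
  steps:
    - {"hand":0.5,"xyz":[0,0,0],"delta_rot":[0,0,0]}
    - {"hand":0.35,"xyz":[0,0,0],"delta_rot":[0,0,0]}
    - {"hand":0.2,"xyz":[0,0,0],"delta_rot":[0,0,0]}
    - {"hand":0,"xyz":[0,0,0],"delta_rot":[0,0,0]}
    - {"hand":0,"xyz":[0,0,0],"delta_rot":[0,0,0]}
    - {"hand":0,"xyz":[0,0,0],"delta_rot":[0,0,0]}
    - {"hand":0,"xyz":[0,0,0],"delta_rot":[0,0,0]}
    - {"hand":0,"xyz":[0,0,0],"delta_rot":[0,0,0]}
    - {"hand":0,"xyz":[0,0,0],"delta_rot":[0,0,0]}

```text
clock: 4.47
position: [475.0, -221.3, 84.8]
ee_rot: [0.619, 0.786, 0.0, 0.0]
contact_force: [-1.4, 0.0, 5.2]
gripper_width: 25.4
```

```bash
python3 - <<'E'
from h import *
print(plan([474,-221.7,85],np.radians(103.4)))
E
```

```text
{'pos': array([ 475. , -221.3,   84.8]), 'xhead': 103.53, 'tool_z': array([ 8.e-04, -3.e-04, -1.e+00]), 'shift_cm': array([-0.01, -0.1 , -0.02]), 'F': array([-1.4,  0. ,  5.2]), 'w': 25.4, 't': 4.47, 'j6': -1.21, 'rot': array([0.0007, 0.0005, 0.0023])}
```

apply_moves:
  steps:
    - {"hand":0,"xyz":[0,0,-0.5],"delta_rot":[0,0,0]}
    - {"hand":0,"xyz":[0,0,-1.5],"delta_rot":[0,0,0]}
    - {"hand":0,"xyz":[0,0,-3],"delta_rot":[0,0,0]}
    - {"hand":0,"xyz":[0,0,-5],"delta_rot":[0,0,0]}
    - {"hand":0,"xyz":[0,0,-7],"delta_rot":[0,0,0]}
    - {"hand":0,"xyz":[0,0,-8.5],"delta_rot":[0,0,0]}
    - {"hand":0,"xyz":[0,0,-9],"delta_rot":[0,0,0]}
    - {"hand":0,"xyz":[0,0,-9],"delta_rot":[0,0,0]}

```text
clock: 5.13
position: [475.0, -221.3, 175.5]
ee_rot: [0.619, 0.785, 0.001, 0.001]
contact_force: [-0.1, -0.0, -3.0]
gripper_width: 25.1
```

```bash
python3 - <<'E'
from h import *
from bench import get_image,nets
s=get_image("side"); cv2.imwrite("pics/s3.png",s["frame"][100:400,200:500].repeat(2,0).repeat(2,1))
print(plan([474,-221.7,85],np.radians(103.4)))
for l in ["hook_grip","hook_tip"]: print(l,[(q["xyz"],q["confidence"]) for q in nets.pinpoint(s,l)[:1]])
E
```

```text
{'pos': array([ 474.2, -221.1,  174.2]), 'xhead': 103.49, 'tool_z': array([ 2.e-04,  5.e-04, -1.e+00]), 'shift_cm': array([-0.06, -0.04,  8.92]), 'F': array([ 0.5, -0.1, -2.2]), 'w': 25.3, 't': 5.18, 'j6': -1.21, 'rot': array([ 0.0003, -0.0005,  0.0015])}
hook_grip [([471.6, -219.9, 173.8], 0.69)]
hook_tip [([664.0, -176.8, 136.7], 0.61)]
```

View pics/s3.png

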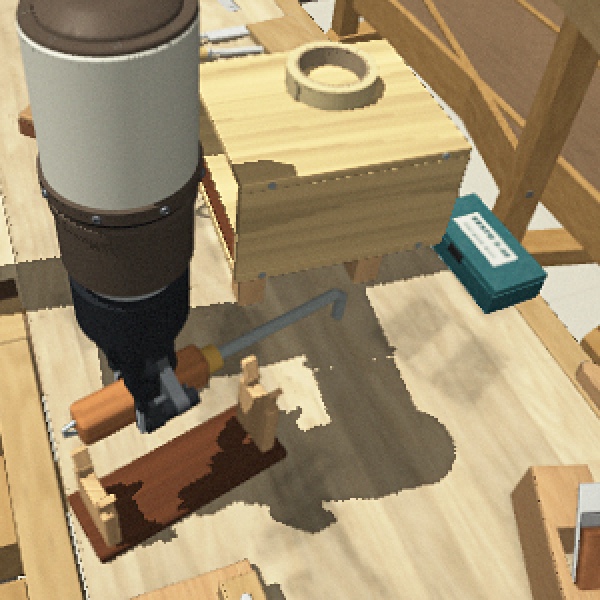

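The hook is held level, tip 37 mm below the grip. In the scene picture, the tote's left and middle bays show brown block tops and the right bay (y = -57) looks open, so I'll probe that one first. Moving to just in front of the shelf.

apply_moves:
  steps:
    - {"hand":0,"xyz":[1.5,-2,0],"delta_rot":[0,0,0]}
    - {"hand":0,"xyz":[3,-4.5,0],"delta_rot":[0,0,0]}
    - {"hand":0,"xyz":[5,-7,0],"delta_rot":[0,0,0]}
    - {"hand":0,"xyz":[7.5,-7.5,0],"delta_rot":[0,0,0.05]}
    - {"hand":0,"xyz":[10.5,-7,0],"delta_rot":[0,0,0.1]}
    - {"hand":0,"xyz":[13.5,-6,0],"delta_rot":[0,0,0.15]}
    - {"hand":0,"xyz":[16.5,-5,0],"delta_rot":[0,0,0.2]}
    - {"hand":0,"xyz":[19.5,-4,0.5],"delta_rot":[0,0,0.25]}
    - {"hand":0,"xyz":[22,-3,1],"delta_rot":[0,0,0.3]}
    - {"hand":0,"xyz":[24,-2.5,1.3],"delta_rot":[0,0,0.321]}
    - {"hand":0,"xyz":[25.4,-2.2,1.3],"delta_rot":[0,0,0.321]}
    - {"hand":0,"xyz":[25.4,-2.2,1.3],"delta_rot":[0,0,0.321]}

```text
clock: 6.28
position: [393.5, 22.2, 160.2]
ee_rot: [0.735, 0.678, -0.001, -0.0]
contact_force: [-0.1, -0.6, -2.6]
gripper_width: 25.3
```

apply_moves:
  steps:
    - {"hand":0,"xyz":[0,0,0],"delta_rot":[0,0,0]}
    - {"hand":0,"xyz":[0,0,0],"delta_rot":[0,0,0]}
    - {"hand":0,"xyz":[0,0,0],"delta_rot":[0,0,0]}

```text
clock: 6.53
position: [393.5, 19.8, 160.9]
ee_rot: [0.737, 0.676, -0.001, -0.0]
contact_force: [1.0, -0.6, -2.9]
gripper_width: 25.4
```

```bash
python3 - <<'E'
from h import *
from bench import get_image,nets
print(plan([393,21.2,161],np.radians(85.1)))
for n in ["scene","side","wrist"]:
    s=get_image(n)
    f=s["frame"]
    cv2.imwrite(f"pics/{n}4.png",f); np.save(f"{n}4.npy",s,allow_pickle=True)
    for l in ["hook_tip","hook_grip","tote_lip","stop_face","shelf"]: print(n,l,[(q["xyz"],q["confidence"]) for q in nets.pinpoint(s,l)[:1]])
f=cv2.imread("pics/scene4.png"); cv2.imwrite("pics/scene4z.png",cv2.resize(f[130:250,195:355],None,fx=5,fy=5,interpolation=cv2.INTER_CUBIC))
f=cv2.imread("pics/side4.png"); cv2.imwrite("pics/side4z.png",cv2.resize(f[100:250,180:450],None,fx=2.9,fy=2.9,interpolation=cv2.INTER_CUBIC))
E
```

```text
{'pos': array([393.5,  19.8, 160.9]), 'xhead': 85.05, 'tool_z': array([-1.e-03, -4.e-04, -1.e+00]), 'shift_cm': array([ 0.14, -0.06, -0.01]), 'F': array([ 1. , -0.6, -2.9]), 'w': 25.4, 't': 6.53, 'j6': -2.12, 'rot': array([-0.001 ,  0.0005, -0.0009])}
scene hook_tip [([590.7, 1.1, 121.9], 0.72)]
scene hook_grip [([398.7, 21.9, 159.7], 0.85)]
scene tote_lip [([713.0, 56.5, 109.5], 0.79)]
scene stop_face [([647.0, 61.1, 70.3], 0.92)]
scene shelf [([635.6, 60.7, -0.1], 0.63)]
side hook_tip [([587.9, 6.0, 121.2], 0.77)]
side hook_grip [([390.5, 20.7, 160.5], 0.82)]
side tote_lip []
side stop_face [([647.2, 62.0, 69.2], 0.56)]
side shelf [([633.3, 62.2, 0.9], 0.61)]
wrist hook_tip []
wrist hook_grip [([393.8, 23.3, 159.5], 0.7)]
wrist tote_lip []
wrist stop_face []
wrist shelf []
```

View pics/scene4z.png

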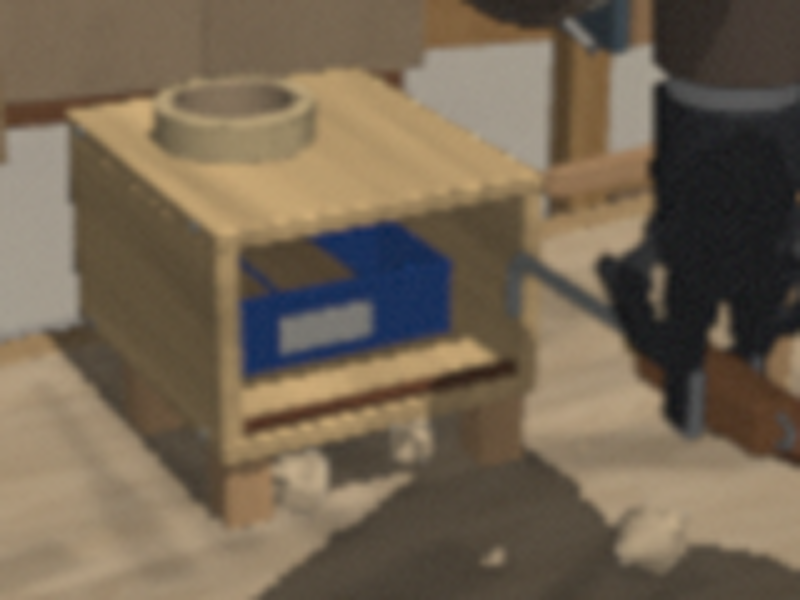

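View pics/side4z.png

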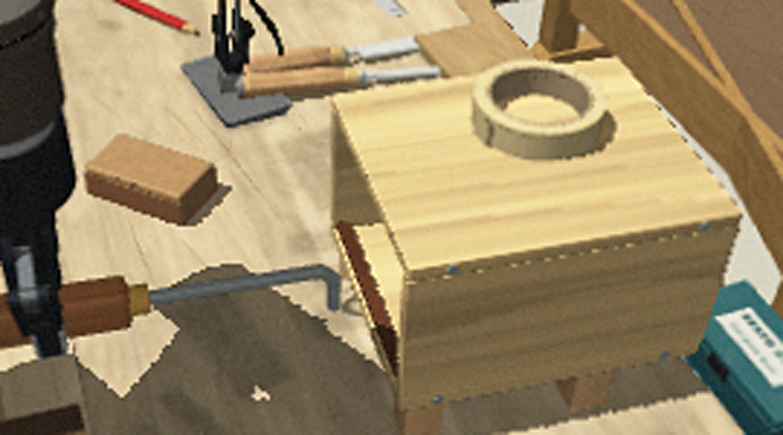

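View pics/wrist4.png

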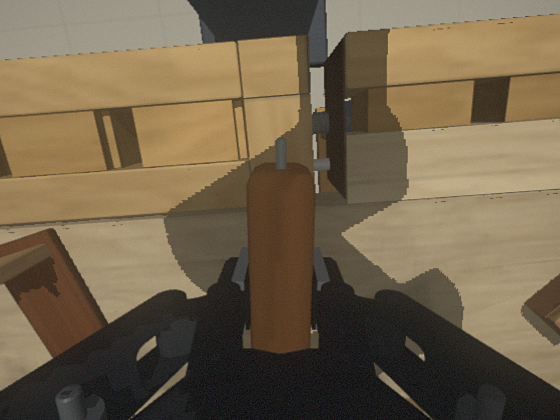

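Tip is at about (588, 4, 121), level and clear between the rim and the roof. The scene zoom shows the right bay open (blue interior around (385,255)) and the left and middle bays filled. Going in above the rim.

apply_moves:
  steps:
    - {"hand":0,"xyz":[0.4,0.5,0],"delta_rot":[0,0,0]}
    - {"hand":0,"xyz":[0.4,2,0],"delta_rot":[0,0,0]}
    - {"hand":0,"xyz":[0.4,3.5,0],"delta_rot":[0,0,0]}
    - {"hand":0,"xyz":[0.4,5,0],"delta_rot":[0,0,0]}
    - {"hand":0,"xyz":[0.4,6.5,0],"delta_rot":[0,0,0]}
    - {"hand":0,"xyz":[0.4,8,0],"delta_rot":[0,0,0]}
    - {"hand":0,"xyz":[0.4,9.5,0],"delta_rot":[0,0,0]}
    - {"hand":0,"xyz":[0.4,11,0],"delta_rot":[0,0,0]}
    - {"hand":0,"xyz":[0.4,12.5,0],"delta_rot":[0,0,0]}
    - {"hand":0,"xyz":[0.4,14,0],"delta_rot":[0,0,0]}
    - {"hand":0,"xyz":[0.4,14.7,0],"delta_rot":[0,0,0]}
    - {"hand":0,"xyz":[0.4,14.7,0],"delta_rot":[0,0,0]}

```text
clock: 8.43
position: [542.2, 12.2, 160.7]
ee_rot: [0.737, 0.676, 0.0, 0.0]
contact_force: [-0.0, -0.6, -2.5]
gripper_width: 25.3
```

```bash
python3 - <<'E'
from h import *
from bench import get_image,nets
print(plan([539,11,161],np.radians(85.1)))
s=get_image("scene")
for l in ["hook_tip","hook_grip","tote_lip"]: print(l,[(q["xyz"],q["confidence"]) for q in nets.pinpoint(s,l)[:1]])
f=s["frame"]; cv2.imwrite("pics/scene5z.png",cv2.resize(f[130:250,195:355],None,fx=5,fy=5,interpolation=cv2.INTER_CUBIC))
E
```

```text
{'pos': array([542.2,  12.2, 160.7]), 'xhead': 85.1, 'tool_z': array([ 3.e-04, -2.e-04, -1.e+00]), 'shift_cm': array([-0.14, -0.31, -0.03]), 'F': array([-0. , -0.6, -2.5]), 'w': 25.3, 't': 8.43, 'j6': -1.98, 'rot': array([ 0.0003,  0.0002, -0.    ])}
hook_tip []
hook_grip [([546.7, 13.0, 161.9], 0.48)]
tote_lip [([713.1, 57.2, 110.5], 0.81)]
```

View pics/scene5z.png

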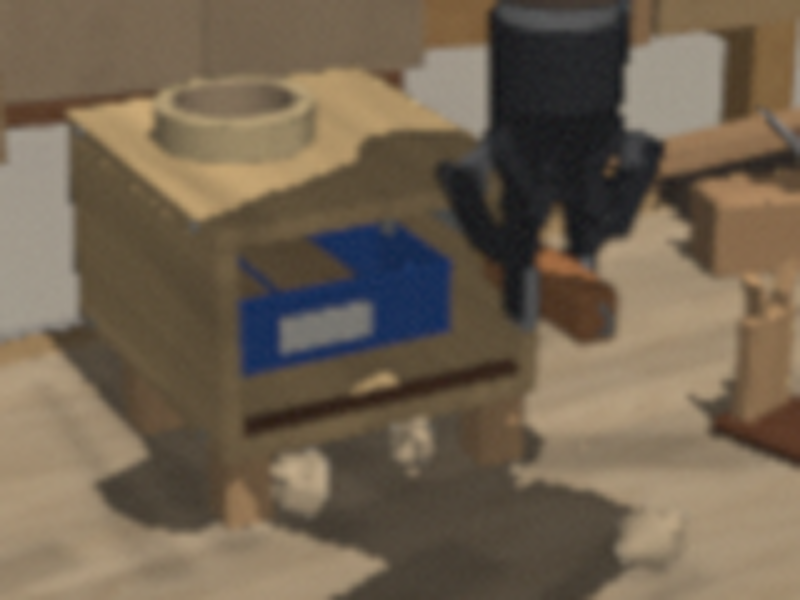

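The tip shows at (390,235), over the right bay and behind the front wall, with no contact. Lowering in small steps to feel for the bottom.

apply_moves:
  steps:
    - {"hand":0,"xyz":[0,0,0.4],"delta_rot":[0,0,0]}
    - {"hand":0,"xyz":[0,0,0.8],"delta_rot":[0,0,0]}
    - {"hand":0,"xyz":[0,0,1.2],"delta_rot":[0,0,0]}
    - {"hand":0,"xyz":[0,0,1.5],"delta_rot":[0,0,0]}
    - {"hand":0,"xyz":[0,0,1.5],"delta_rot":[0,0,0]}

```text
clock: 9.05
position: [540.0, 11.9, 145.3]
ee_rot: [0.737, 0.676, -0.001, -0.001]
contact_force: [0.8, 0.3, -3.2]
gripper_width: 25.0
```

apply_moves:
  steps:
    - {"hand":0,"xyz":[0,0,0.4],"delta_rot":[0,0,0]}
    - {"hand":0,"xyz":[0,0,0.8],"delta_rot":[0,0,0]}
    - {"hand":0,"xyz":[0,0,1.2],"delta_rot":[0,0,0]}
    - {"hand":0,"xyz":[0,0,1.6],"delta_rot":[0,0,0]}
    - {"hand":0,"xyz":[0,0,1.8],"delta_rot":[0,0,0]}
    - {"hand":0,"xyz":[0,0,1.8],"delta_rot":[0,0,0]}

```text
clock: 9.55
position: [540.3, 11.9, 127.5]
ee_rot: [0.737, 0.676, -0.001, -0.0]
contact_force: [-0.2, 0.3, -2.2]
gripper_width: 25.5
```

```bash
python3 - <<'E'
from h import *
from bench import get_image,nets
print(plan([539,11,161],np.radians(85.1)))
s=get_image("scene")
f=s["frame"]; cv2.imwrite("pics/scene6z.png",cv2.resize(f[130:250,195:355],None,fx=5,fy=5,interpolation=cv2.INTER_CUBIC))
E
```

```text
{'pos': array([540.3,  11.9, 127.5]), 'xhead': 85.11, 'tool_z': array([-1.4e-03, -4.0e-04, -1.0e+00]), 'shift_cm': array([-0.1 , -0.13, -3.35]), 'F': array([-0.2,  0.3, -2.2]), 'w': 25.5, 't': 9.55, 'j6': -1.98, 'rot': array([-0.0014,  0.0005,  0.0002])}
```

View pics/scene6z.png

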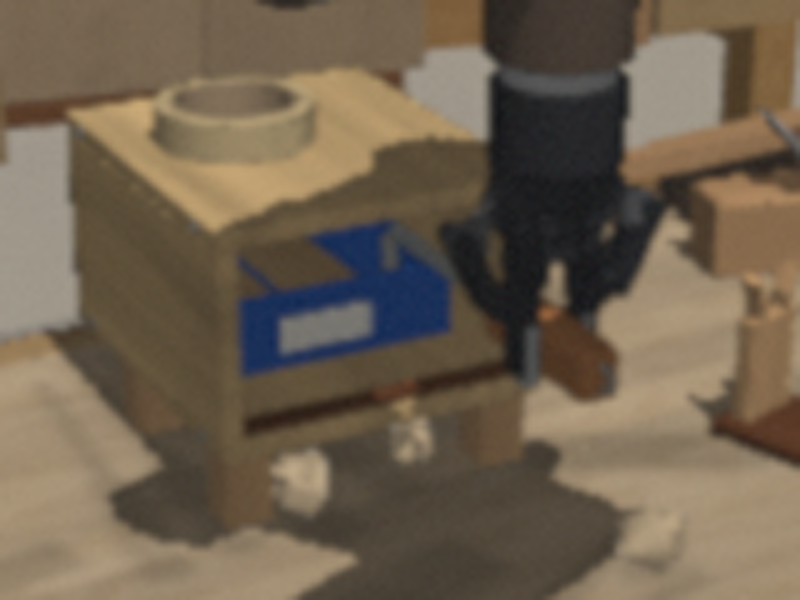

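The tip went down 22 mm below the rim with no resistance, so the right bay is the free one. Now drawing gently back.

apply_moves:
  steps:
    - {"hand":0,"xyz":[0,-0.3,0],"delta_rot":[0,0,0]}
    - {"hand":0,"xyz":[0,-0.6,0],"delta_rot":[0,0,0]}
    - {"hand":0,"xyz":[0,-0.9,0],"delta_rot":[0,0,0]}
    - {"hand":0,"xyz":[0,-1.2,0],"delta_rot":[0,0,0]}
    - {"hand":0,"xyz":[0,-1.4,0],"delta_rot":[0,0,0]}
    - {"hand":0,"xyz":[0,-1.6,0],"delta_rot":[0,0,0]}
    - {"hand":0,"xyz":[0,-1.8,0],"delta_rot":[0,0,0]}
    - {"hand":0,"xyz":[0,-2.0,0],"delta_rot":[0,0,0]}
    - {"hand":0,"xyz":[0,-2.2,0],"delta_rot":[0,0,0]}

```text
clock: 10.35
position: [519.0, 14.0, 128.4]
ee_rot: [0.736, 0.676, 0.001, 0.0]
contact_force: [1.9, -1.0, -4.4]
gripper_width: 25.3
```

apply_moves:
  steps:
    - {"hand":0,"xyz":[0,-0.2,0],"delta_rot":[0,0,0]}
    - {"hand":0,"xyz":[0,-0.4,0],"delta_rot":[0,0,0]}
    - {"hand":0,"xyz":[0,-0.6,0],"delta_rot":[0,0,0]}
    - {"hand":0,"xyz":[0,-0.8,0],"delta_rot":[0,0,0]}
    - {"hand":0,"xyz":[0,-1.0,0],"delta_rot":[0,0,0]}

```text
clock: 10.77
position: [509.5, 15.1, 128.5]
ee_rot: [0.736, 0.677, 0.001, 0.001]
contact_force: [3.8, 0.4, -4.2]
gripper_width: 25.2
```

```bash
python3 - <<'E'
from h import *
from bench import get_image,nets
print(plan([539,11,161],np.radians(85.1)))
s=get_image("scene")
for l in ["tote","tote_lip"]: print(l,[(q["xyz"],q["confidence"]) for q in nets.pinpoint(s,l)[:1]])
f=s["frame"]; cv2.imwrite("pics/scene7z.png",cv2.resize(f[130:250,195:355],None,fx=5,fy=5,interpolation=cv2.INTER_CUBIC))
E
```

```text
{'pos': array([509.5,  15.1, 128.5]), 'xhead': 85.16, 'tool_z': array([ 2.e-03,  4.e-04, -1.e+00]), 'shift_cm': array([-0.15,  2.98, -3.24]), 'F': array([ 3.8,  0.4, -4.2]), 'w': 25.2, 't': 10.77, 'j6': -2.0, 'rot': array([ 0.002 , -0.0006,  0.001 ])}
tote [([703.6, 59.5, 62.9], 0.8)]
tote_lip [([708.2, 56.9, 110.7], 0.85)]
```

View pics/scene7z.png

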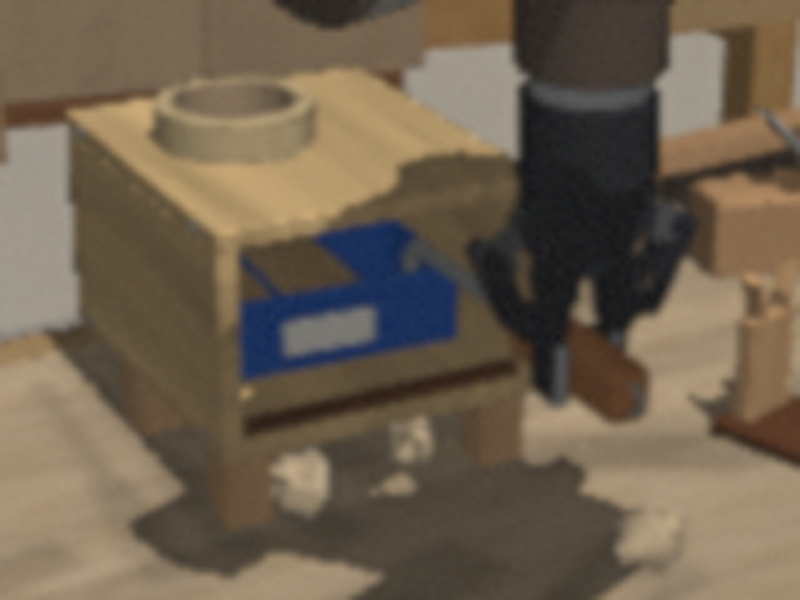

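The tote has started to follow (lip from 713 to 708) at about 4 N. Continuing.

apply_moves:
  steps:
    - {"hand":0,"xyz":[0,-0.2,0],"delta_rot":[0,0,0]}
    - {"hand":0,"xyz":[0,-0.4,0],"delta_rot":[0,0,0]}
    - {"hand":0,"xyz":[0,-0.6,0],"delta_rot":[0,0,0]}
    - {"hand":0,"xyz":[0,-0.8,0],"delta_rot":[0,0,0]}
    - {"hand":0,"xyz":[0,-1.0,0],"delta_rot":[0,0,0]}
    - {"hand":0,"xyz":[0,-1.2,0],"delta_rot":[0,0,0]}
    - {"hand":0,"xyz":[0,-1.4,0],"delta_rot":[0,0,0]}
    - {"hand":0,"xyz":[0,-1.6,0],"delta_rot":[0,0,0]}
    - {"hand":0,"xyz":[0,-1.8,0],"delta_rot":[0,0,0]}
    - {"hand":0,"xyz":[0,-2.0,0],"delta_rot":[0,0,0]}

```text
clock: 11.75
position: [488.9, 16.5, 128.4]
ee_rot: [0.737, 0.676, 0.0, 0.0]
contact_force: [4.4, 0.6, -2.5]
gripper_width: 25.5
```

apply_moves:
  steps:
    - {"hand":0,"xyz":[0,-0.2,0],"delta_rot":[0,0,0]}
    - {"hand":0,"xyz":[0,-0.4,0],"delta_rot":[0,0,0]}
    - {"hand":0,"xyz":[0,-0.6,0],"delta_rot":[0,0,0]}
    - {"hand":0,"xyz":[0,-0.8,0],"delta_rot":[0,0,0]}
    - {"hand":0,"xyz":[0,-1.0,0],"delta_rot":[0,0,0]}
    - {"hand":0,"xyz":[0,-1.2,0],"delta_rot":[0,0,0]}
    - {"hand":0,"xyz":[0,-1.4,0],"delta_rot":[0,0,0]}
    - {"hand":0,"xyz":[0,-1.6,0],"delta_rot":[0,0,0]}

```text
clock: 12.42
position: [472.9, 17.9, 128.3]
ee_rot: [0.737, 0.676, 0.0, 0.0]
contact_force: [5.0, 0.5, -2.0]
gripper_width: 25.3
```

```bash
python3 - <<'E'
from h import *
from bench import get_image,nets
print(plan([539,11,161],np.radians(85.1)))
s=get_image("scene")
for l in ["tote","tote_lip","hook_grip"]: print(l,[(q["xyz"],q["confidence"]) for q in nets.pinpoint(s,l)[:1]])
f=s["frame"]; cv2.imwrite("pics/scene8z.png",cv2.resize(f[130:250,195:355],None,fx=5,fy=5,interpolation=cv2.INTER_CUBIC))
E
```

```text
{'pos': array([472.9,  17.9, 128.3]), 'xhead': 85.12, 'tool_z': array([ 4.e-04,  1.e-04, -1.e+00]), 'shift_cm': array([-0.12,  6.65, -3.26]), 'F': array([ 5. ,  0.5, -2. ]), 'w': 25.3, 't': 12.42, 'j6': -2.04, 'rot': array([ 0.0004, -0.0001,  0.0004])}
tote [([667.2, 59.8, 60.0], 0.8)]
tote_lip [([669.1, 60.3, 113.1], 0.91)]
hook_grip [([591.3, -196.0, 83.6], 0.23)]
```

View pics/scene8z.png

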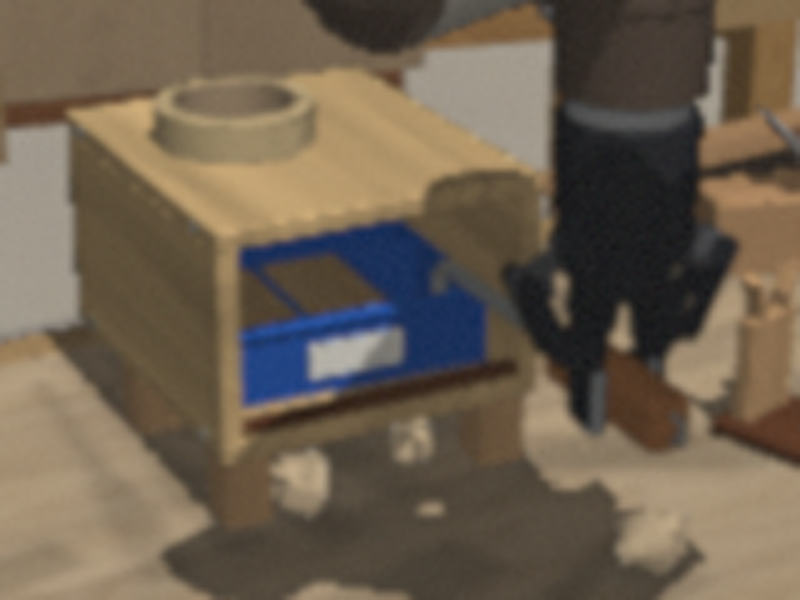

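apply_moves:
  steps:
    - {"hand":0,"xyz":[0,-0.2,0],"delta_rot":[0,0,0]}
    - {"hand":0,"xyz":[0,-0.4,0],"delta_rot":[0,0,0]}
    - {"hand":0,"xyz":[0,-0.6,0],"delta_rot":[0,0,0]}
    - {"hand":0,"xyz":[0,-0.8,0],"delta_rot":[0,0,0]}
    - {"hand":0,"xyz":[0,-1.0,0],"delta_rot":[0,0,0]}
    - {"hand":0,"xyz":[0,-1.2,0],"delta_rot":[0,0,0]}

```text
clock: 13.12
position: [460.7, 18.9, 128.2]
ee_rot: [0.737, 0.676, -0.0, -0.0]
contact_force: [4.8, 0.5, -2.2]
gripper_width: 25.7
```

apply_moves:
  steps:
    - {"hand":0,"xyz":[0,-0.1,0],"delta_rot":[0,0,0]}
    - {"hand":0,"xyz":[0,-0.2,0],"delta_rot":[0,0,0]}
    - {"hand":0,"xyz":[0,-0.3,0],"delta_rot":[0,0,0]}
    - {"hand":0,"xyz":[0,-0.4,0],"delta_rot":[0,0,0]}

```text
clock: 13.45
position: [457.4, 19.3, 128.4]
ee_rot: [0.737, 0.676, 0.001, 0.0]
contact_force: [8.1, 0.9, -2.7]
gripper_width: 25.4
```

```bash
python3 - <<'E'
from h import *
from bench import get_image,nets
print(plan([539,11,161],np.radians(85.1)))
s=get_image("scene")
for l in ["tote","tote_lip","stop_face"]: print(l,[(q["xyz"],q["confidence"]) for q in nets.pinpoint(s,l)[:1]])
f=s["frame"]; cv2.imwrite("pics/scene9z.png",cv2.resize(f[130:250,195:355],None,fx=5,fy=5,interpolation=cv2.INTER_CUBIC))
E
```

```text
{'pos': array([457.4,  19.3, 128.4]), 'xhead': 85.12, 'tool_z': array([ 1.2e-03,  2.0e-04, -1.0e+00]), 'shift_cm': array([-0.13,  8.21, -3.26]), 'F': array([ 8.1,  0.9, -2.7]), 'w': 25.4, 't': 13.45, 'j6': -2.06, 'rot': array([ 0.0012, -0.0003,  0.0003])}
tote [([653.9, 65.6, 60.8], 0.7)]
tote_lip [([655.2, 60.0, 110.7], 0.95)]
stop_face [([645.0, 56.5, 69.0], 0.96)]
```

View pics/scene9z.png

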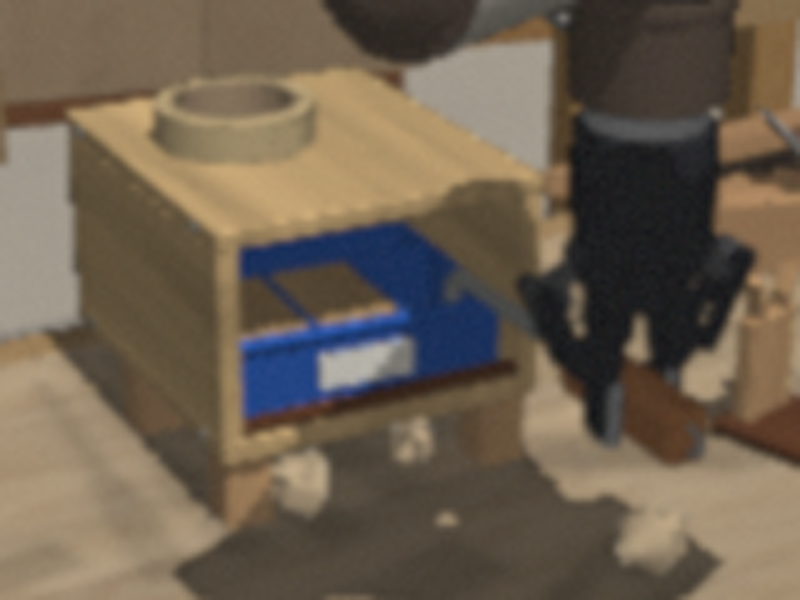

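Force is rising (8 N), so the right corner may have reached the stop. Continuing in 1 mm rows.

apply_moves:
  steps:
    - {"hand":0,"xyz":[0,-0.1,0],"delta_rot":[0,0,0]}
    - {"hand":0,"xyz":[0,-0.2,0],"delta_rot":[0,0,0]}

```text
clock: 13.82
position: [457.0, 19.7, 128.6]
ee_rot: [0.737, 0.676, 0.002, 0.001]
contact_force: [12.2, -1.1, -6.4]
gripper_width: 25.5
```

apply_moves:
  steps:
    - {"hand":0,"xyz":[0,-0.1,0],"delta_rot":[0,0,0]}
    - {"hand":0,"xyz":[0,-0.2,0],"delta_rot":[0,0,0]}

```text
clock: 13.98
position: [455.5, 19.9, 128.6]
ee_rot: [0.737, 0.676, 0.002, 0.001]
contact_force: [13.6, -0.7, -7.2]
gripper_width: 25.1
```

```bash
python3 - <<'E'
from h import *
from bench import get_image,nets
print(plan([539,11,161],np.radians(85.1)))
s=get_image("scene")
for l in ["tote","tote_lip","stop_face"]: print(l,[(q["xyz"],q["confidence"]) for q in nets.pinpoint(s,l)[:1]])
f=s["frame"]; cv2.imwrite("pics/scene10z.png",cv2.resize(f[170:230,230:310],None,fx=9,fy=9,interpolation=cv2.INTER_CUBIC))
E
```

```text
{'pos': array([455.5,  19.9, 128.6]), 'xhead': 85.1, 'tool_z': array([ 0.0053,  0.001 , -1.    ]), 'shift_cm': array([-0.17,  8.41, -3.19]), 'F': array([13.6, -0.7, -7.2]), 'w': 25.1, 't': 13.98, 'j6': -2.06, 'rot': array([ 0.0052, -0.0014, -0.0001])}
tote []
tote_lip [([649.8, 62.6, 110.5], 0.85)]
stop_face [([647.5, 62.6, 68.1], 0.96)]
```

View pics/scene10z.png

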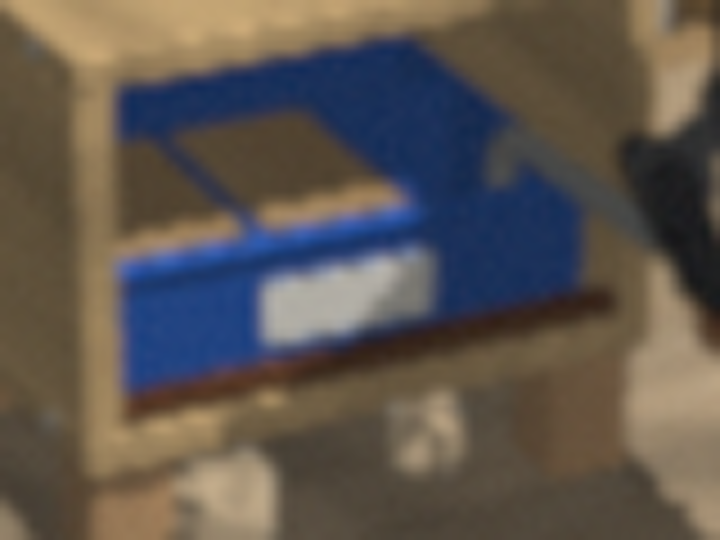

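apply_moves:
  steps:
    - {"hand":0,"xyz":[0,-0.1,0],"delta_rot":[0,0,0]}
    - {"hand":0,"xyz":[0,-0.2,0],"delta_rot":[0,0,0]}

```text
clock: 14.35
position: [454.3, 20.3, 128.8]
ee_rot: [0.737, 0.676, 0.003, 0.002]
contact_force: [15.6, -1.6, -8.4]
gripper_width: 25.0
```

apply_moves:
  steps:
    - {"hand":0,"xyz":[0,-0.1,0],"delta_rot":[0,0,0]}
    - {"hand":0,"xyz":[0,-0.2,0],"delta_rot":[0,0,0]}

```text
clock: 14.52
position: [452.7, 20.5, 128.9]
ee_rot: [0.737, 0.676, 0.003, 0.002]
contact_force: [16.5, -3.1, -8.5]
gripper_width: 25.0
```

```bash
python3 - <<'E'
from h import *
from bench import get_image,nets
print(plan([539,11,161],np.radians(85.1)))
s=get_image("scene")
for l in ["tote","tote_lip","stop_face"]: print(l,[(q["xyz"],q["confidence"]) for q in nets.pinpoint(s,l)[:1]])
f=s["frame"]; cv2.imwrite("pics/scene11z.png",cv2.resize(f[170:230,230:310],None,fx=9,fy=9,interpolation=cv2.INTER_CUBIC))
s=get_image("side");f=s["frame"]; cv2.imwrite("pics/side11z.png",cv2.resize(f[110:260,180:380],None,fx=4,fy=4,interpolation=cv2.INTER_CUBIC))
E
```

```text
{'pos': array([452.7,  20.5, 128.9]), 'xhead': 85.09, 'tool_z': array([ 0.0079,  0.0015, -1.    ]), 'shift_cm': array([-0.2 ,  8.7 , -3.14]), 'F': array([16.5, -3.1, -8.5]), 'w': 25.0, 't': 14.52, 'j6': -2.07, 'rot': array([ 0.0077, -0.0021, -0.0002])}
tote [([646.3, 63.1, 59.9], 0.92)]
tote_lip [([645.9, 64.7, 109.9], 0.61)]
stop_face [([644.9, 56.8, 68.9], 0.65)]
```

View pics/scene11z.png

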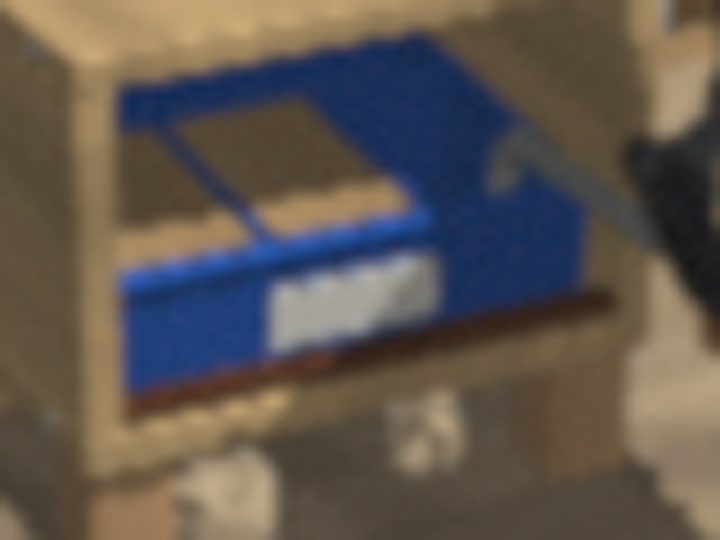

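View pics/side11z.png

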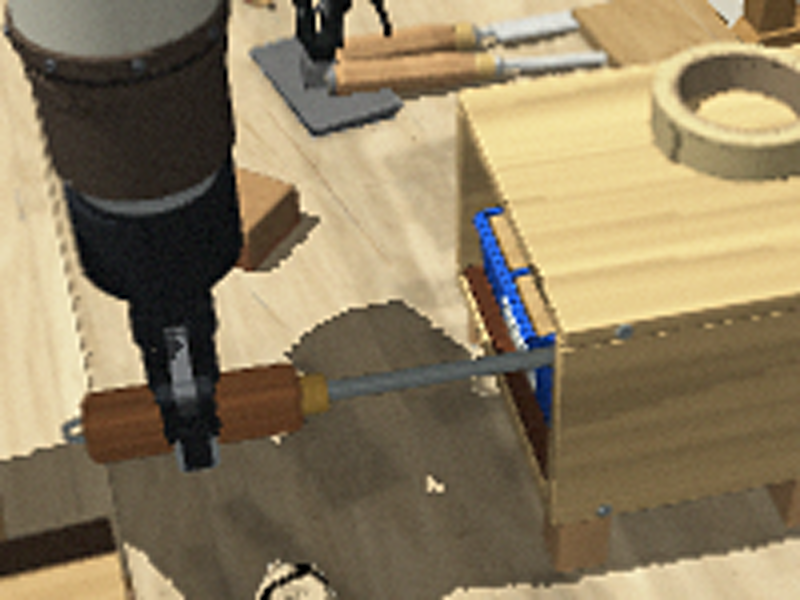

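apply_moves:
  steps:
    - {"hand":0,"xyz":[0,-0.1,0],"delta_rot":[0,0,0]}
    - {"hand":0,"xyz":[0,-0.2,0],"delta_rot":[0,0,0]}

```text
clock: 14.93
position: [450.5, 20.6, 129.0]
ee_rot: [0.737, 0.676, 0.003, 0.002]
contact_force: [10.1, -1.5, -0.9]
gripper_width: 25.1
```

apply_moves:
  steps:
    - {"hand":0,"xyz":[0,-0.1,0],"delta_rot":[0,0,0]}
    - {"hand":0,"xyz":[0,-0.2,0],"delta_rot":[0,0,0]}

```text
clock: 15.1
position: [449.5, 21.0, 130.2]
ee_rot: [0.737, 0.676, 0.005, 0.003]
contact_force: [10.4, -2.6, 0.2]
gripper_width: 25.3
```

```bash
python3 - <<'E'
from h import *
from bench import get_image,nets
print(plan([539,11,161],np.radians(85.1)))
s=get_image("scene")
f=s["frame"]; cv2.imwrite("pics/scene12z.png",cv2.resize(f[170:230,230:310],None,fx=9,fy=9,interpolation=cv2.INTER_CUBIC))
s=get_image("side");f=s["frame"]; cv2.imwrite("pics/side12z.png",cv2.resize(f[140:240,280:340],None,fx=6,fy=6,interpolation=cv2.INTER_CUBIC))
E
```

```text
{'pos': array([449.5,  21. , 130.2]), 'xhead': 85.1, 'tool_z': array([ 0.0107,  0.0021, -0.9999]), 'shift_cm': array([-0.22,  9.03, -2.99]), 'F': array([10.4, -2.6,  0.2]), 'w': 25.3, 't': 15.1, 'j6': -2.07, 'rot': array([ 0.0105, -0.003 ,  0.    ])}
```

View pics/scene12z.png

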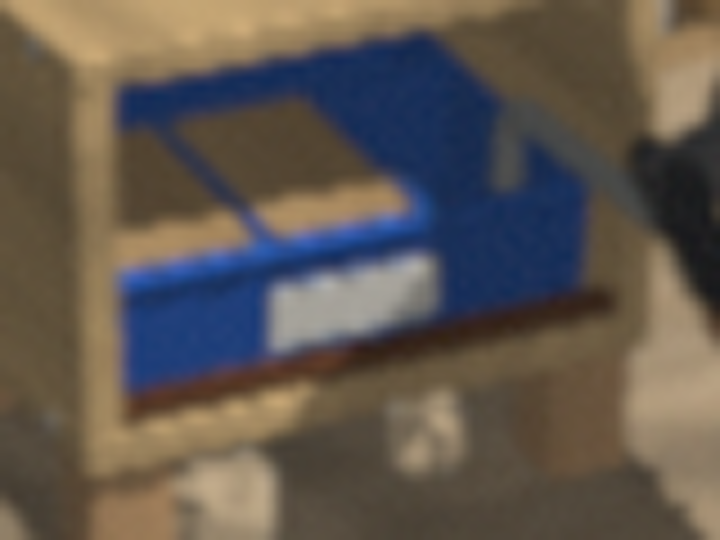

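View pics/side12z.png

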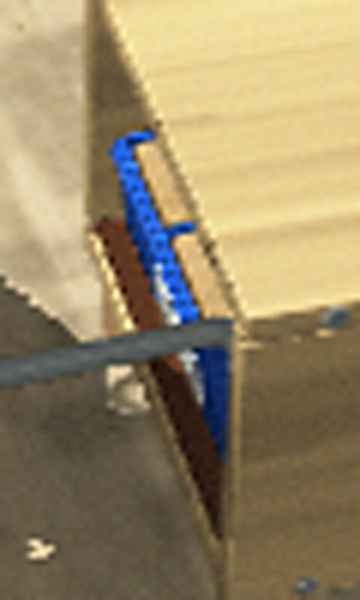

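The tote has stopped (label unchanged at (265–440, 250–350)) and the hook is now pitching in the grip. I'll check from the pixels whether the front wall sits flush.

```bash
python3 - <<'E'
from h import *
from bench import get_image
c=get_image("scene"); s=get_image("side")
sc=lambda x,y:(230+x/9,170+y/9); sd=lambda x,y:(280+x/6,140+y/6)
def head(a,b): d=b-a; return np.degrees(np.arctan2(-d[0],d[1])).round(2) 
for nm,(P,f,pts,z) in dict(lip_scene=(c,sc,[(122,288),(585,182)],111),strip_low_scene=(c,sc,[(128,415),(612,308)],61),lip_side=(s,sd,[(112,150),(190,318)],111),strip_side_rear=(s,sd,[(115,215),(222,450)],69),strip_front=(s,sd,[(97,230),(220,540)],61)).items():
    a,b=[onz(P,f(*q),z) for q in pts]; print(nm,a,b,"yaw",head(b,a))
# predicted edges for shelf (632,59,-4.9deg), strip rear face top
y=np.radians(-4.9); M=lambda a,b,z: np.array([632+np.cos(y)*a-np.sin(y)*b,59+np.sin(y)*a+np.cos(y)*b,z])
for z,x,n in ((69,14,"strip"),(111,14,"lip home")):
    for b in (88,0,-88):
        u=proj(c,M(x,b,z))[0]; v=proj(s,M(x,b,z))[0]; print(n,b,((u-[230,170])*9).round(0),((v-[280,140])*6).round(0))
E
```

```text
lip_scene [636.4 151.7 111. ] [628.4 -17.3 111. ] yaw -2.71
strip_low_scene [646.4 145.9  61. ] [630.1 -30.7  61. ] yaw -5.27
lip_side [644.8 140.7 111. ] [640.3  39.9 111. ] yaw -2.56
strip_side_rear [649.7 149.8  69. ] [644.   11.5  69. ] yaw -2.36
strip_front [642.7 152.   61. ] [630.5 -23.1  61. ] yaw -3.99
strip 88 [118. 384.] [127. 220.]
strip 0 [364. 330.] [184. 365.]
strip -88 [596. 278.] [249. 533.]
lip home 88 [114. 264.] [129. 138.]
lip home 0 [363. 213.] [188. 283.]
lip home -88 [599. 164.] [255. 451.]
```

```bash
python3 - <<'E'
from h import *
from bench import get_image
s=get_image("side"); f=s["frame"][152:222,290:325].astype(float)
f=np.clip(f*1.5,0,255).astype(np.uint8)
cv2.imwrite("pics/side13.png",cv2.resize(f,None,fx=8.5,fy=8.5,interpolation=cv2.INTER_NEAREST))
E
```

```text
(no output)
```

View pics/side13.png

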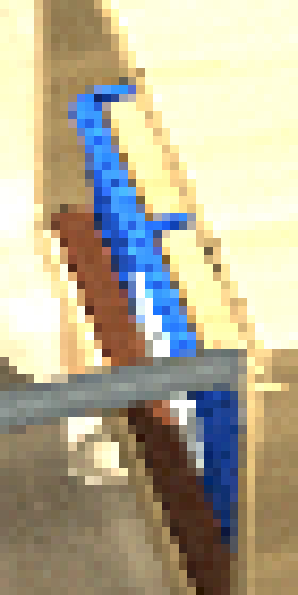

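Strip and tote wall look parallel in the side view, with no deck visible between them. I won't rely on that: I'll ease off, shift the tip toward the tote's middle within the free bay (better leverage), and check the hook.

apply_moves:
  steps:
    - {"hand":0,"xyz":[0,0.3,0],"delta_rot":[0,0,0]}
    - {"hand":0,"xyz":[0,0.6,0],"delta_rot":[0,0,0]}
    - {"hand":0,"xyz":[0,0.9,0],"delta_rot":[0,0,0]}
    - {"hand":0,"xyz":[0,1.2,0],"delta_rot":[0,0,0]}
    - {"hand":0,"xyz":[0,1.2,0],"delta_rot":[0,0,0]}

```text
clock: 15.77
position: [455.1, 18.4, 127.3]
ee_rot: [0.737, 0.676, -0.002, -0.001]
contact_force: [1.9, -0.3, -2.8]
gripper_width: 25.6
```

```bash
python3 - <<'E'
from h import *
from bench import get_image,nets
print(plan([539,11,161],np.radians(85.1)))
c=get_image("scene")
f=c["frame"]; cv2.imwrite("pics/scene14z.png",cv2.resize(f[150:230,230:350],None,fx=6.5,fy=6.5,interpolation=cv2.INTER_CUBIC))
s=get_image("side");f=s["frame"]; cv2.imwrite("pics/side14z.png",cv2.resize(f[140:250,180:340],None,fx=5,fy=5,interpolation=cv2.INTER_CUBIC))
for P in (c,s):
  for l in ["hook_tip","hook_grip","tote_lip","tote"]: print(l,[(q["xyz"],q["confidence"]) for q in nets.pinpoint(P,l)[:1]])
E
```

```text
{'pos': array([455.1,  18.4, 127.3]), 'xhead': 85.01, 'tool_z': array([-0.0052, -0.0013, -1.    ]), 'shift_cm': array([-0.01,  8.4 , -3.41]), 'F': array([ 1.9, -0.3, -2.8]), 'w': 25.6, 't': 15.77, 'j6': -2.06, 'rot': array([-0.0051,  0.0017, -0.0016])}
hook_tip [([655.4, 2.2, 96.8], 0.58)]
hook_grip [([457.0, 19.7, 126.4], 0.67)]
tote_lip [([651.3, 61.0, 108.5], 0.79)]
tote [([648.0, 62.6, 62.6], 0.69)]
hook_tip [([647.3, 0.9, 96.3], 0.56)]
hook_grip [([448.8, 20.9, 120.8], 0.72)]
tote_lip [([646.6, 61.5, 111.2], 0.71)]
tote [([650.7, 60.7, 62.2], 0.78)]
```

View pics/scene14z.png

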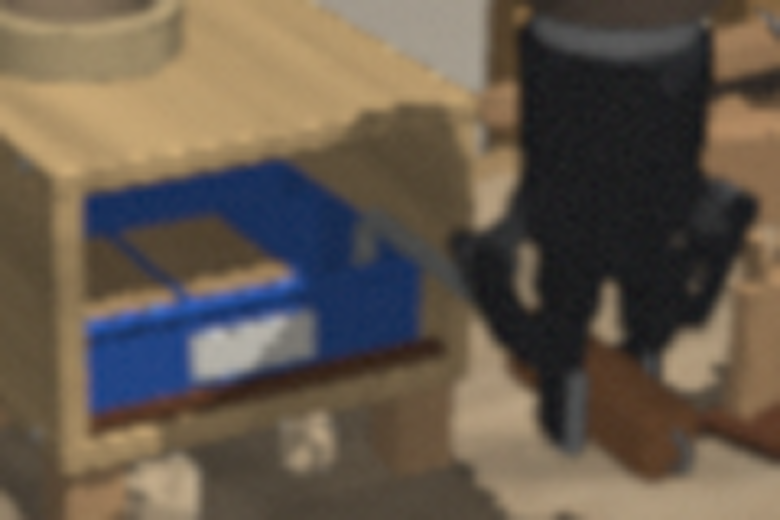

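View pics/side14z.png

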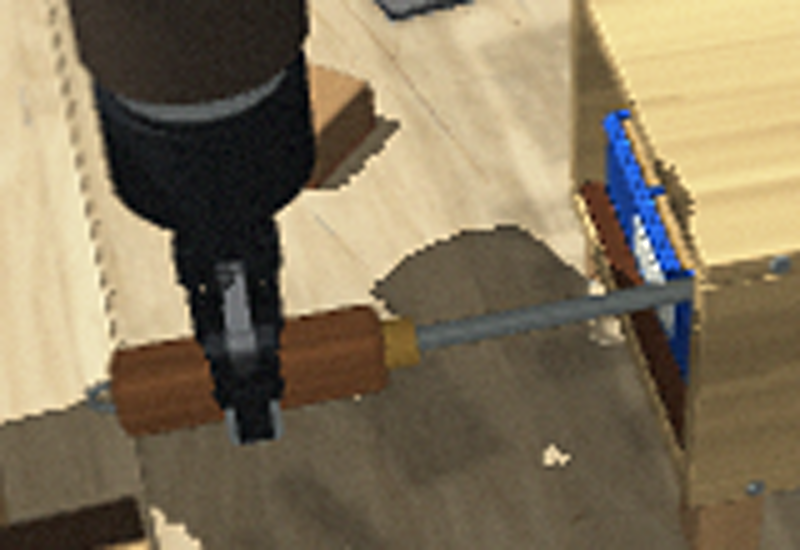

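Hook tip is pitched up about 2.4°. I'll tilt the tool to re-level it, go slightly deeper, shift 14 mm toward the tote's middle, then pull again.

apply_moves:
  steps:
    - {"hand":0,"xyz":[0,0.3,0],"delta_rot":[0.02,0,0]}
    - {"hand":0,"xyz":[0.3,0.5,0.2],"delta_rot":[0.04,0,0]}
    - {"hand":0,"xyz":[0.7,0.5,0.3],"delta_rot":[0.045,0,0]}
    - {"hand":0,"xyz":[1.1,0.5,0.3],"delta_rot":[0.045,0,0]}
    - {"hand":0,"xyz":[1.4,0.5,0.3],"delta_rot":[0.045,0,0]}
    - {"hand":0,"xyz":[1.4,0.5,0.3],"delta_rot":[0.045,0,0]}

```text
clock: 16.77
position: [463.1, 33.3, 125.1]
ee_rot: [0.736, 0.676, -0.015, -0.017]
contact_force: [0.1, 0.0, -2.8]
gripper_width: 25.5
```

apply_moves:
  steps:
    - {"hand":0,"xyz":[0,-0.2,0],"delta_rot":[0,0,0]}
    - {"hand":0,"xyz":[0,-0.4,0],"delta_rot":[0,0,0]}
    - {"hand":0,"xyz":[0,-0.6,0],"delta_rot":[0,0,0]}
    - {"hand":0,"xyz":[0,-0.8,0],"delta_rot":[0,0,0]}

```text
clock: 17.1
position: [457.1, 33.7, 126.1]
ee_rot: [0.736, 0.676, -0.013, -0.015]
contact_force: [10.6, -2.6, -6.6]
gripper_width: 25.6
```

```bash
python3 - <<'E'
from h import *
print(plan([539,11,161],np.radians(85.1)))
E
```

```text
{'pos': array([457.1,  33.7, 126.1]), 'xhead': 85.11, 'tool_z': array([-0.0394,  0.0048, -0.9992]), 'shift_cm': array([-1.56,  8.2 , -3.82]), 'F': array([10.6, -2.6, -6.6]), 'w': 25.6, 't': 17.1, 'j6': -2.05, 'rot': array([-0.0396, -0.0014,  0.0002])}
```

apply_moves:
  steps:
    - {"hand":0,"xyz":[0,-0.1,0],"delta_rot":[0,0,0]}
    - {"hand":0,"xyz":[0,-0.2,0],"delta_rot":[0,0,0]}

```text
clock: 17.27
position: [456.8, 34.3, 127.1]
ee_rot: [0.736, 0.676, -0.011, -0.014]
contact_force: [10.3, -2.3, -4.6]
gripper_width: 25.4
```

apply_moves:
  steps:
    - {"hand":0,"xyz":[0,-0.1,0],"delta_rot":[0,0,0]}
    - {"hand":0,"xyz":[0,-0.2,0],"delta_rot":[0,0,0]}

```text
clock: 17.43
position: [456.3, 34.7, 127.4]
ee_rot: [0.736, 0.676, -0.01, -0.013]
contact_force: [14.3, -3.3, -7.4]
gripper_width: 25.4
```

apply_moves:
  steps:
    - {"hand":0,"xyz":[0,-0.1,0],"delta_rot":[0,0,0]}
    - {"hand":0,"xyz":[0,-0.2,0],"delta_rot":[0,0,0]}

```text
clock: 17.6
position: [455.1, 34.9, 127.5]
ee_rot: [0.737, 0.676, -0.009, -0.013]
contact_force: [15.0, -4.2, -8.3]
gripper_width: 25.1
```

```bash
python3 - <<'E'
from h import *
from bench import get_image,nets
print(plan([539,11,161],np.radians(85.1)))
c=get_image("scene")
f=c["frame"]; cv2.imwrite("pics/scene15z.png",cv2.resize(f[170:230,230:310],None,fx=9,fy=9,interpolation=cv2.INTER_CUBIC))
s=get_image("side");f=s["frame"]
f=np.clip(f[152:222,290:325]*1.5,0,255).astype(np.uint8)
cv2.imwrite("pics/side15.png",cv2.resize(f,None,fx=8.5,fy=8.5,interpolation=cv2.INTER_NEAREST))
for P in (c,s):
  for l in ["hook_tip","tote_lip","tote","stop_face"]: print(l,[(q["xyz"],q["confidence"]) for q in nets.pinpoint(P,l)[:1]])
E
```

```text
{'pos': array([455.1,  34.9, 127.5]), 'xhead': 85.11, 'tool_z': array([-0.0309,  0.0065, -0.9995]), 'shift_cm': array([-1.66,  8.45, -3.62]), 'F': array([15. , -4.2, -8.3]), 'w': 25.1, 't': 17.6, 'j6': -2.06, 'rot': array([-0.0314, -0.0039,  0.0003])}
hook_tip [([654.9, 20.3, 88.7], 0.66)]
tote_lip [([650.4, 64.4, 109.1], 0.72)]
tote [([648.7, 62.3, 62.9], 0.78)]
stop_face [([645.0, 60.3, 69.8], 0.81)]
hook_tip [([647.7, 21.4, 87.5], 0.66)]
tote_lip [([647.4, 59.9, 108.7], 0.54)]
tote [([652.3, 60.1, 63.4], 0.49)]
stop_face [([645.0, 60.0, 68.7], 0.68)]
```

View pics/scene15z.png

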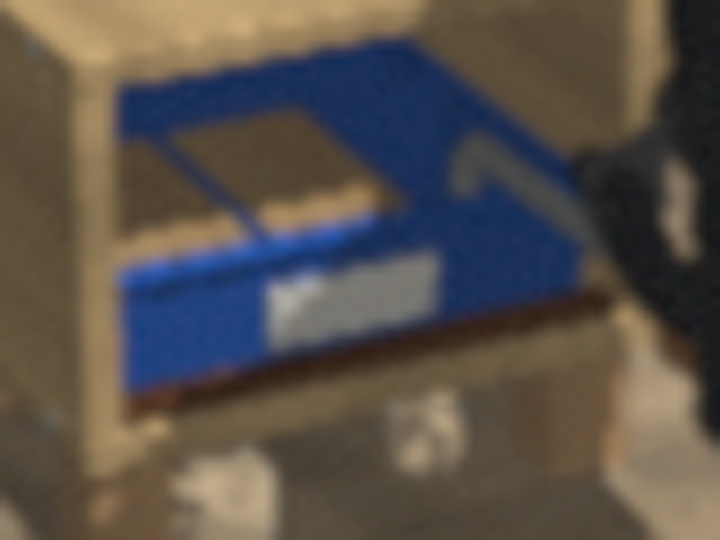

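View pics/side15.png

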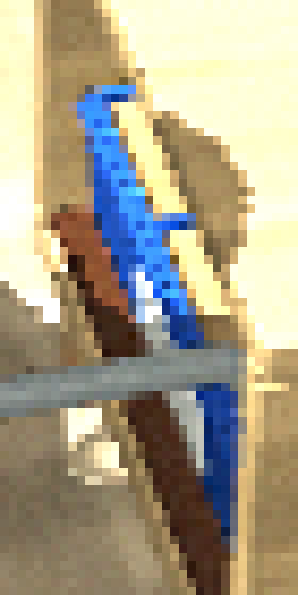

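The tote hasn't moved (label still (265–440)), so it appears stopped. A pull at rim height tends to tip it over the 8 mm strip. I'll ease off and make the last pull low, near the bay's floor, with the hook nose-down so the tip bears low on the wall.

apply_moves:
  steps:
    - {"hand":0,"xyz":[0,0.3,0],"delta_rot":[0,0,0]}
    - {"hand":0,"xyz":[0,0.6,0],"delta_rot":[0,0,0]}
    - {"hand":0,"xyz":[0,0.9,0],"delta_rot":[0,0,0]}
    - {"hand":0,"xyz":[0,1.2,0],"delta_rot":[0,0,0]}
    - {"hand":0,"xyz":[0,1.6,0],"delta_rot":[0,0,0]}
    - {"hand":0,"xyz":[0,1.6,0],"delta_rot":[0,0,0]}

```text
clock: 18.6
position: [465.5, 32.5, 125.0]
ee_rot: [0.736, 0.676, -0.015, -0.017]
contact_force: [0.0, -0.1, -3.0]
gripper_width: 25.4
```

```bash
python3 - <<'E'
from h import *
from bench import get_image,nets
print(plan([539,11,161],np.radians(85.1)))
c=get_image("scene"); s=get_image("side")
f=np.clip(s["frame"][152:222,290:325]*1.5,0,255).astype(np.uint8)
cv2.imwrite("pics/side16.png",cv2.resize(f,None,fx=8.5,fy=8.5,interpolation=cv2.INTER_NEAREST))
f=s["frame"]; cv2.imwrite("pics/side16z.png",cv2.resize(f[140:250,180:340],None,fx=5,fy=5,interpolation=cv2.INTER_CUBIC))
for P in (c,s):
  for l in ["hook_tip","hook_grip","tote_lip","tote"]: print(l,[(q["xyz"],q["confidence"]) for q in nets.pinpoint(P,l)[:1]])
E
```

```text
{'pos': array([465.5,  32.5, 125. ]), 'xhead': 85.12, 'tool_z': array([-0.0449,  0.0037, -0.999 ]), 'shift_cm': array([-1.52,  7.33, -3.93]), 'F': array([ 0. , -0.1, -3. ]), 'w': 25.4, 't': 18.6, 'j6': -2.04, 'rot': array([-0.045 ,  0.0002,  0.0003])}
hook_tip [([665.4, 17.0, 85.4], 0.87)]
hook_grip [([468.3, 34.1, 126.3], 0.66)]
tote_lip [([651.3, 63.9, 111.1], 0.77)]
tote [([647.9, 64.6, 58.2], 0.63)]
hook_tip []
hook_grip [([460.9, 37.0, 119.6], 0.82)]
tote_lip [([647.4, 58.8, 111.8], 0.73)]
tote [([650.0, 62.7, 61.8], 0.65)]
```

View pics/side16.png

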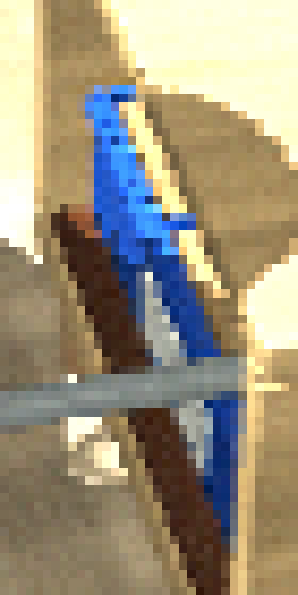

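View pics/side16z.png

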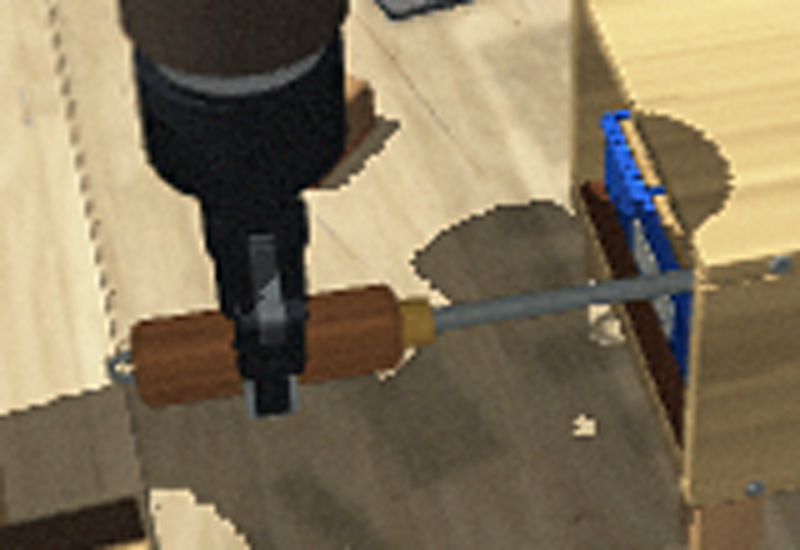

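The tote's left lip corner settled back about a pixel or two on release, which fits tipping under load; its foot stayed against the strip. Now the low pull.

apply_moves:
  steps:
    - {"hand":0,"xyz":[0,0,-0.5],"delta_rot":[0.02,0,0]}
    - {"hand":0,"xyz":[0,0,-0.7],"delta_rot":[0.04,0,0]}
    - {"hand":0,"xyz":[0,0,-0.7],"delta_rot":[0.06,0,0]}
    - {"hand":0,"xyz":[0,0,-0.7],"delta_rot":[0.06,0,0]}

```text
clock: 19.43
position: [466.3, 32.7, 132.3]
ee_rot: [0.736, 0.675, -0.035, -0.039]
contact_force: [-0.2, 0.3, -2.0]
gripper_width: 25.3
```

apply_moves:
  steps:
    - {"hand":0,"xyz":[0,-0.2,0],"delta_rot":[0,0,0]}
    - {"hand":0,"xyz":[0,-0.4,0],"delta_rot":[0,0,0]}
    - {"hand":0,"xyz":[0,-0.6,0],"delta_rot":[0,0,0]}

```text
clock: 19.68
position: [459.3, 33.0, 132.7]
ee_rot: [0.736, 0.675, -0.035, -0.038]
contact_force: [5.1, -1.5, -5.3]
gripper_width: 25.4
```

apply_moves:
  steps:
    - {"hand":0,"xyz":[0,-0.1,0],"delta_rot":[0,0,0]}
    - {"hand":0,"xyz":[0,-0.2,0],"delta_rot":[0,0,0]}
    - {"hand":0,"xyz":[0,-0.3,0],"delta_rot":[0,0,0]}

```text
clock: 19.93
position: [459.0, 33.6, 133.7]
ee_rot: [0.736, 0.676, -0.033, -0.037]
contact_force: [10.8, -3.2, -7.7]
gripper_width: 25.3
```

```bash
python3 - <<'E'
from h import *
from bench import get_image,nets
print(plan([539,11,161],np.radians(85.1)))
c=get_image("scene"); s=get_image("side")
f=np.clip(s["frame"][152:222,290:325]*1.5,0,255).astype(np.uint8)
cv2.imwrite("pics/side17.png",cv2.resize(f,None,fx=8.5,fy=8.5,interpolation=cv2.INTER_NEAREST))
for P in (c,s):
  for l in ["hook_tip","tote_lip","tote"]: print(l,[(q["xyz"],q["confidence"]) for q in nets.pinpoint(P,l)[:1]])
E
```

```text
{'pos': array([459. ,  33.6, 133.7]), 'xhead': 85.11, 'tool_z': array([-0.0979,  0.0098, -0.9952]), 'shift_cm': array([-1.57,  7.85, -3.52]), 'F': array([10.8, -3.2, -7.7]), 'w': 25.3, 't': 19.93, 'j6': -2.01, 'rot': array([-0.0985, -0.0014,  0.0002])}
hook_tip [([655.5, 19.1, 79.5], 0.58)]
tote_lip [([652.1, 62.7, 110.1], 0.8)]
tote [([646.9, 64.6, 64.7], 0.57)]
hook_tip [([652.2, 18.4, 83.7], 0.69)]
tote_lip [([647.2, 62.5, 112.0], 0.72)]
tote [([650.5, 64.0, 63.0], 0.87)]
```

View pics/side17.png

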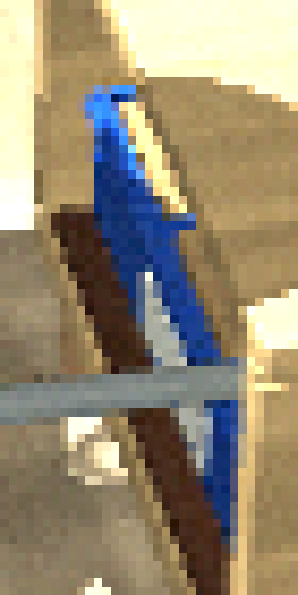

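apply_moves:
  steps:
    - {"hand":0,"xyz":[0,-0.1,0],"delta_rot":[0,0,0]}
    - {"hand":0,"xyz":[0,-0.2,0],"delta_rot":[0,0,0]}
    - {"hand":0,"xyz":[0,-0.3,0],"delta_rot":[0,0,0]}

```text
clock: 20.58
position: [459.0, 34.3, 134.4]
ee_rot: [0.736, 0.676, -0.03, -0.035]
contact_force: [16.4, -5.0, -9.6]
gripper_width: 25.0
```

apply_moves:
  steps:
    - {"hand":0,"xyz":[0,-0.1,0],"delta_rot":[0,0,0]}
    - {"hand":0,"xyz":[0,-0.2,0],"delta_rot":[0,0,0]}
    - {"hand":0,"xyz":[0,-0.3,0],"delta_rot":[0,0,0]}

```text
clock: 20.83
position: [458.2, 34.9, 135.2]
ee_rot: [0.736, 0.676, -0.028, -0.034]
contact_force: [21.0, -5.4, -11.9]
gripper_width: 25.5
```

```bash
python3 - <<'E'
from h import *
from bench import get_image,nets
print(plan([539,11,161],np.radians(85.1)))
c=get_image("scene"); s=get_image("side")
f=np.clip(s["frame"][152:222,290:325]*1.5,0,255).astype(np.uint8)
cv2.imwrite("pics/side18.png",cv2.resize(f,None,fx=8.5,fy=8.5,interpolation=cv2.INTER_NEAREST))
f=c["frame"]; cv2.imwrite("pics/scene18.png",cv2.resize(f[170:230,230:310],None,fx=9,fy=9,interpolation=cv2.INTER_CUBIC))
for P in (c,s):
  for l in ["hook_tip","tote_lip","tote"]: print(l,[(q["xyz"],q["confidence"]) for q in nets.pinpoint(P,l)[:1]])
E
```

```text
{'pos': array([458.2,  34.9, 135.2]), 'xhead': 85.11, 'tool_z': array([-0.0867,  0.0115, -0.9962]), 'shift_cm': array([-1.68,  7.99, -3.3 ]), 'F': array([ 21. ,  -5.4, -11.9]), 'w': 25.5, 't': 20.83, 'j6': -2.02, 'rot': array([-0.0875, -0.0041,  0.0004])}
hook_tip [([652.8, 16.6, 83.0], 0.9)]
tote_lip [([649.3, 61.2, 110.3], 0.58)]
tote [([646.5, 64.6, 63.0], 0.9)]
hook_tip [([646.1, 20.8, 83.6], 0.77)]
tote_lip [([645.8, 59.6, 109.0], 0.6)]
tote [([651.7, 61.7, 61.2], 0.79)]
```

View pics/side18.png

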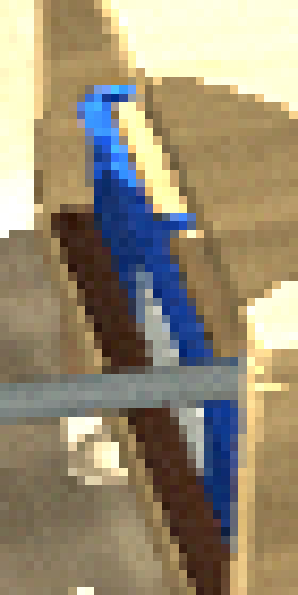

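View pics/scene18.png

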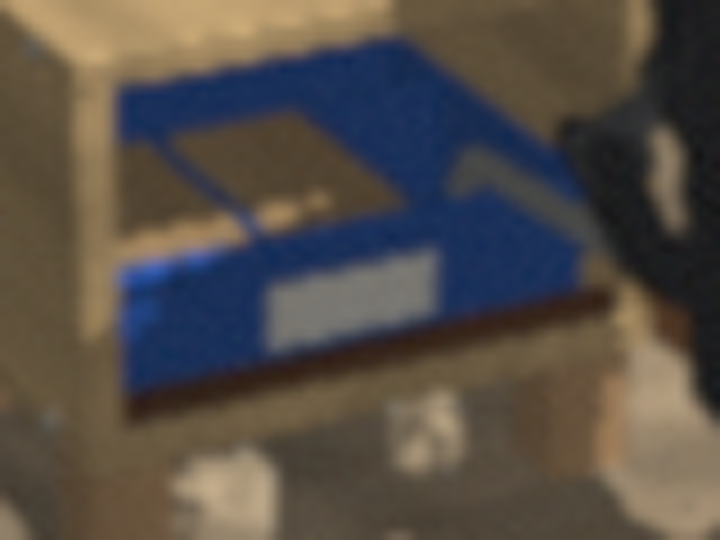

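The tote is held rigidly: a 9 mm command moved the hand only about 1 mm, and the force rose to 21 N. Releasing forward, re-levelling and lifting out of the bay.

apply_moves:
  steps:
    - {"hand":0,"xyz":[0,0.3,0],"delta_rot":[0,0,0]}
    - {"hand":0,"xyz":[0,0.6,0],"delta_rot":[0,0,0]}
    - {"hand":0,"xyz":[0,0.9,0],"delta_rot":[0,0,0]}
    - {"hand":0,"xyz":[0,1.2,0],"delta_rot":[0,0,0]}
    - {"hand":0,"xyz":[0,1.5,0],"delta_rot":[0,0,0]}
    - {"hand":0,"xyz":[0,1.8,0],"delta_rot":[0,0,0]}
    - {"hand":0,"xyz":[0,1.8,0],"delta_rot":[0,0,0]}

```text
clock: 21.82
position: [468.5, 32.2, 131.5]
ee_rot: [0.736, 0.675, -0.036, -0.039]
contact_force: [1.0, 0.8, -2.9]
gripper_width: 25.5
```

```bash
python3 - <<'E'
from h import *
from bench import get_image,nets
print(plan([466,32.5,161],np.radians(85.1)))
s=get_image("side")
print([(q["xyz"],q["confidence"]) for q in nets.pinpoint(s,"hook_tip")[:1]])
E
```

```text
{'pos': array([468.5,  32.2, 131.5]), 'xhead': 85.12, 'tool_z': array([-0.1053,  0.0086, -0.9944]), 'shift_cm': array([ 0.01, -0.56, -2.91]), 'F': array([ 1. ,  0.8, -2.9]), 'w': 25.5, 't': 21.82, 'j6': -2.0, 'rot': array([-0.1058,  0.0004,  0.0003])}
[([465.3, 35.1, 129.6], 0.46)]
```

apply_moves:
  steps:
    - {"hand":0,"xyz":[0,0,-0.6],"delta_rot":[-0.01,0,0]}
    - {"hand":0,"xyz":[0,-0.1,-1.2],"delta_rot":[-0.02,0,0]}
    - {"hand":0,"xyz":[0,-0.2,-1.8],"delta_rot":[-0.04,0,0]}
    - {"hand":0,"xyz":[0,-0.2,-2.4],"delta_rot":[-0.05,0,0]}
    - {"hand":0,"xyz":[0,-0.3,-2.9],"delta_rot":[-0.06,0,0]}
    - {"hand":0,"xyz":[0,-0.3,-2.9],"delta_rot":[-0.06,0,0]}
    - {"hand":0,"xyz":[0,-0.3,-2.9],"delta_rot":[-0.06,0,0]}

```text
clock: 22.5
position: [468.4, 32.4, 161.6]
ee_rot: [0.736, 0.676, -0.015, -0.016]
contact_force: [-0.4, 0.0, -3.1]
gripper_width: 25.4
```

```bash
python3 - <<'E'
from h import *
from bench import get_image,nets
print(plan([466,32.5,161],np.radians(85.1)))
c=get_image("scene"); s=get_image("side")
np.save("side19.npy",s,allow_pickle=True); np.save("scene19.npy",c,allow_pickle=True)
f=np.clip(s["frame"][152:222,290:325]*1.5,0,255).astype(np.uint8)
cv2.imwrite("pics/side19.png",cv2.resize(f,None,fx=8.5,fy=8.5,interpolation=cv2.INTER_NEAREST))
f=c["frame"]; cv2.imwrite("pics/scene19.png",cv2.resize(f[160:230,230:310],None,fx=8,fy=8,interpolation=cv2.INTER_CUBIC))
for P in (c,s):
  for l in ["hook_tip","tote_lip","tote"]: print(l,[(q["xyz"],q["confidence"]) for q in nets.pinpoint(P,l)[:1]])
E
```

```text
{'pos': array([468.4,  32.4, 161.6]), 'xhead': 85.13, 'tool_z': array([-0.0436,  0.0044, -0.999 ]), 'shift_cm': array([-0.01, -0.24,  0.07]), 'F': array([-0.4,  0. , -3.1]), 'w': 25.4, 't': 22.5, 'j6': -2.04, 'rot': array([-0.0439, -0.0007,  0.0006])}
hook_tip [([665.4, 16.6, 121.2], 0.83)]
tote_lip [([649.3, 60.3, 110.8], 0.79)]
tote [([647.8, 63.6, 59.0], 0.62)]
hook_tip []
tote_lip [([475.9, -223.5, 86.0], 0.37)]
tote [([647.4, 60.2, 62.3], 0.71)]
```

View pics/side19.png

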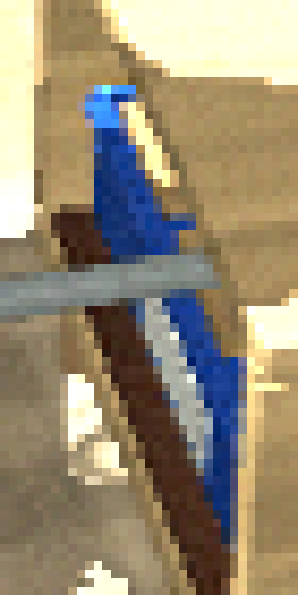

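View pics/scene19.png

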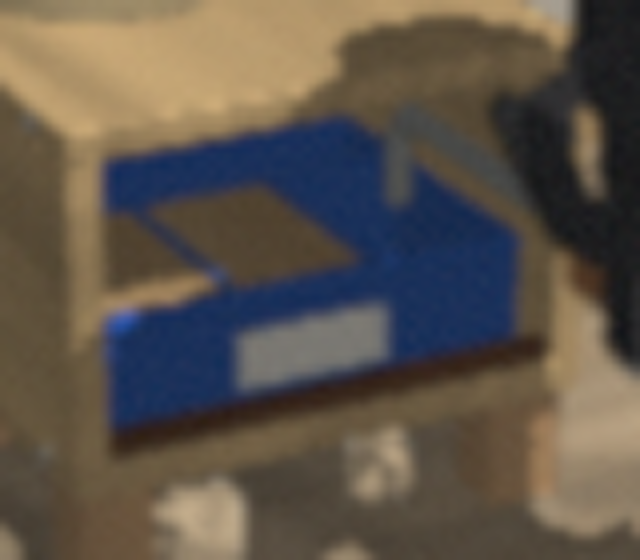

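```bash
python3 - <<'E'
from h import *
s=np.load("side19.npy",allow_pickle=True).item()
f=s["frame"].astype(int); hsv=cv2.cvtColor(s["frame"],cv2.COLOR_BGR2HSV)
blue=(hsv[...,0]>100)&(hsv[...,0]<130)&(hsv[...,1]>140)
gray=f.sum(2)
for r in range(160,222,3):
    x=np.where(blue[r,290:325])[0]; print(r,290+x if len(x)<14 else (290+x.min(),290+x.max()))
def yaw(a,b,z):
    A,B=onz(s,a,z),onz(s,b,z); d=A-B; return A,B,np.degrees(np.arctan2(-d[0],d[1])).round(2)
m=lambda x,y:(290+x/8.5-.5,152+y/8.5-.5)
print("lip inner",yaw(m(125,110),m(232,340),111))
print("strip/blue",yaw(m(97,215),m(222,520),69))
print("strip front",yaw(m(52,215),m(196,590),69))
E
```

```text
160 []
163 [301 302 303 304]
166 [301 302 303]
169 [301 302 303 304 305]
172 [301 302 303 304 305 306]
175 [301 302 303 304 305 306 307]
178 [301 302 303 304 305 306 307 308 309 310 311 312]
181 [303 304 305 306 307 308 309 310]
184 []
187 [309 310 311 312]
190 [311 312 313]
193 [312 313 314 315]
196 [313 314 315 316 317]
199 [314 315 316 317]
202 [315 316 317]
205 [315 316]
208 [314 315 316]
211 [315 316]
214 [316]
217 []
220 []
lip inner (array([657.9, 138.6, 111. ]), array([652.6,  41. , 111. ]), np.float64(-3.11))
strip/blue (array([652.6, 145. ,  69. ]), array([643.6,  19.1,  69. ]), np.float64(-4.09))
strip front (array([640.3, 149.1,  69. ]), array([628.5,  -2.2,  69. ]), np.float64(-4.46))
```

Mechanics and picture agree that the tote is home, and the tip is at 121 mm, clear above the rim. Withdrawing straight out.

apply_moves:
  steps:
    - {"hand":0,"xyz":[0,-1,0],"delta_rot":[0,0,0]}
    - {"hand":0,"xyz":[0,-2,0.1],"delta_rot":[0,0,0]}
    - {"hand":0,"xyz":[0,-3.2,0.15],"delta_rot":[0,0,0]}
    - {"hand":0,"xyz":[0,-4.5,0.2],"delta_rot":[0,0,0]}
    - {"hand":0,"xyz":[0,-6,0.25],"delta_rot":[0,0,0]}
    - {"hand":0,"xyz":[0,-7.4,0.3],"delta_rot":[0,0,0]}
    - {"hand":0,"xyz":[0,-7.4,0.3],"delta_rot":[0,0,0]}
    - {"hand":0,"xyz":[0,-7.4,0.3],"delta_rot":[0,0,0]}

```text
clock: 23.57
position: [393.7, 38.5, 161.6]
ee_rot: [0.736, 0.677, -0.015, -0.016]
contact_force: [0.1, 0.3, -2.3]
gripper_width: 25.6
```

```bash
python3 - <<'E'
from h import *
from bench import get_image,nets
print(plan([475,-221.3,175],np.radians(103.5)))
c=get_image("scene"); s=get_image("side")
f=s["frame"]; cv2.imwrite("pics/side20.png",cv2.resize(f[100:400,150:450],None,fx=2,fy=2,interpolation=cv2.INTER_CUBIC))
for P in (c,s):
  for l in ["hook_tip","hook_grip"]: print(l,[(q["xyz"],q["confidence"]) for q in nets.pinpoint(P,l)[:1]])
E
```

```text
{'pos': array([393.7,  38.5, 161.6]), 'xhead': 85.18, 'tool_z': array([-0.0443,  0.004 , -0.999 ]), 'shift_cm': array([-25.2 ,  10.22,  -1.81]), 'F': array([ 0.1,  0.3, -2.3]), 'w': 25.6, 't': 23.57, 'j6': -2.13, 'rot': array([-0.0441, -0.0074, -0.3197])}
hook_tip [([590.8, 25.6, 120.7], 0.92)]
hook_grip [([395.2, 39.6, 161.6], 0.94)]
hook_tip [([588.6, 27.4, 125.1], 0.75)]
hook_grip []
```

View pics/side20.png

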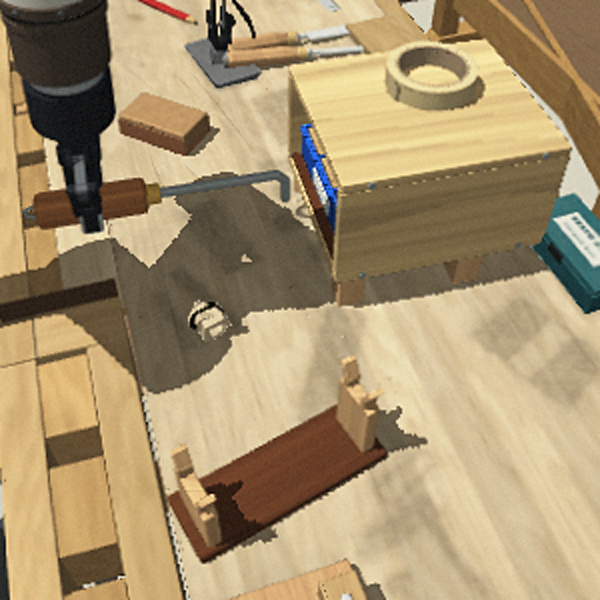

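The hook is out and level with no axial slip (tip (590, 26, 121)); the rest at lower centre is empty and undisturbed. Heading back above it.

apply_moves:
  steps:
    - {"hand":0,"xyz":[-2,-0.5,-0.2],"delta_rot":[0,0,0]}
    - {"hand":0,"xyz":[-4.5,-1,-0.5],"delta_rot":[0,0,0]}
    - {"hand":0,"xyz":[-7.5,-1,-0.8],"delta_rot":[0,-0.001,-0.02]}
    - {"hand":0,"xyz":[-10.5,-0.5,-1.1],"delta_rot":[0,-0.002,-0.05]}
    - {"hand":0,"xyz":[-13.5,0,-1.3],"delta_rot":[0,-0.004,-0.09]}
    - {"hand":0,"xyz":[-16.5,1,-1.5],"delta_rot":[0,-0.006,-0.14]}
    - {"hand":0,"xyz":[-19.5,3,-1.7],"delta_rot":[0,-0.009,-0.2]}
    - {"hand":0,"xyz":[-22,5.5,-1.8],"delta_rot":[0,-0.012,-0.26]}
    - {"hand":0,"xyz":[-24,7.5,-1.8],"delta_rot":[0,-0.014,-0.319]}
    - {"hand":0,"xyz":[-25,9.5,-1.8],"delta_rot":[0,-0.014,-0.319]}
    - {"hand":0,"xyz":[-25.2,10.2,-1.8],"delta_rot":[0,-0.014,-0.319]}
    - {"hand":0,"xyz":[-25.2,10.2,-1.8],"delta_rot":[0,-0.014,-0.319]}

```text
clock: 24.87
position: [476.8, -222.2, 173.6]
ee_rot: [0.62, 0.784, -0.018, -0.014]
contact_force: [0.0, -0.0, -3.4]
gripper_width: 25.4
```

apply_moves:
  steps:
    - {"hand":0,"xyz":[0,0,0],"delta_rot":[0,0,0]}
    - {"hand":0,"xyz":[0,0,0],"delta_rot":[0,0,0]}
    - {"hand":0,"xyz":[0,0,0],"delta_rot":[0,0,0]}

```text
clock: 25.12
position: [474.7, -220.5, 174.8]
ee_rot: [0.619, 0.785, -0.018, -0.014]
contact_force: [-0.6, -0.4, -2.9]
gripper_width: 25.5
```

```bash
python3 - <<'E'
from h import *
from bench import get_image,nets
print(plan([475,-221.3,87],np.radians(103.5)))
c=get_image("scene"); s=get_image("side"); w=get_image("wrist")
f=s["frame"]; cv2.imwrite("pics/side21.png",cv2.resize(f[200:400,200:400],None,fx=3,fy=3,interpolation=cv2.INTER_CUBIC))
cv2.imwrite("pics/w21.png",w["frame"])
for P in (c,s,w):
  for l in ["hook_tip","hook_grip","rest_seat","rest_front_notch"]: print(l,[(q["xyz"],q["confidence"]) for q in nets.pinpoint(P,l)[:1]])
E
```

```text
{'pos': array([ 474.7, -220.5,  174.8]), 'xhead': 103.46, 'tool_z': array([-0.0442, -0.0098, -0.999 ]), 'shift_cm': array([-0.09,  0.41,  8.78]), 'F': array([-0.6, -0.4, -2.9]), 'w': 25.5, 't': 25.12, 'j6': -1.23, 'rot': array([-0.0453, -0.0007, -0.0006])}
hook_tip [([665.8, -175.4, 131.0], 0.95)]
hook_grip [([587.5, -194.9, 81.6], 0.71)]
rest_seat [([472.4, -220.5, 85.9], 0.87)]
rest_front_notch [([590.7, -196.1, 82.3], 0.92)]
hook_tip [([665.0, -170.9, 133.2], 0.62)]
hook_grip [([469.5, -217.7, 173.1], 0.73)]
rest_seat [([471.4, -220.9, 86.7], 0.98)]
rest_front_notch [([589.6, -191.7, 83.9], 0.88)]
hook_tip []
hook_grip [([474.3, -216.5, 173.8], 0.83)]
rest_seat []
rest_front_notch []
```

View pics/side21.png

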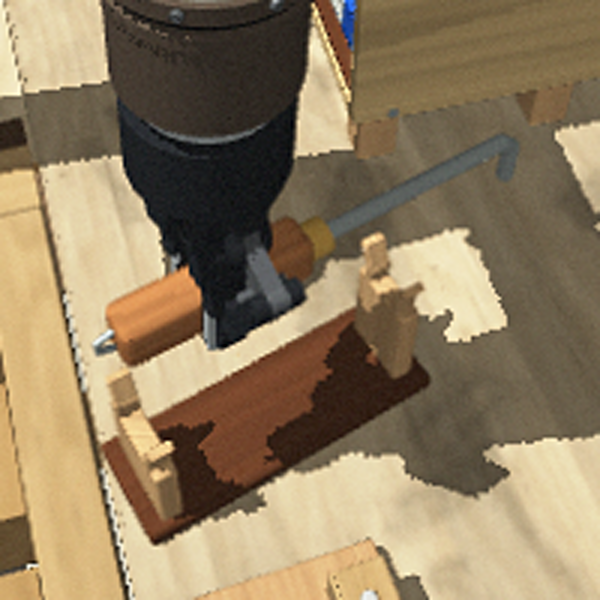

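View pics/w21.png

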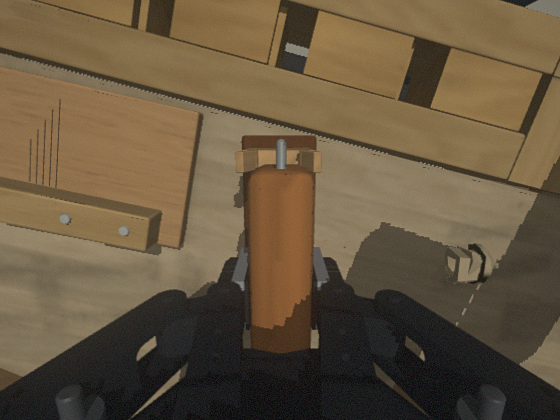

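Aligned over the rest (heading 103.46, within 1 mm). Lowering into the notches.

apply_moves:
  steps:
    - {"hand":0,"xyz":[-0.1,0.1,1.5],"delta_rot":[-0.015,0,0]}
    - {"hand":0,"xyz":[-0.1,0.15,3],"delta_rot":[-0.015,0,0]}
    - {"hand":0,"xyz":[-0.1,0.2,4.5],"delta_rot":[-0.015,0,0]}
    - {"hand":0,"xyz":[-0.1,0.25,5.5],"delta_rot":[-0.015,0,0]}
    - {"hand":0,"xyz":[-0.1,0.3,6.5],"delta_rot":[-0.015,0,0]}
    - {"hand":0,"xyz":[-0.1,0.35,7.3],"delta_rot":[-0.015,0,0]}
    - {"hand":0,"xyz":[-0.1,0.4,8.0],"delta_rot":[-0.015,0,0]}
    - {"hand":0,"xyz":[-0.1,0.4,8.5],"delta_rot":[-0.015,0,0]}
    - {"hand":0,"xyz":[-0.1,0.4,8.5],"delta_rot":[-0.015,0,0]}

```text
clock: 26.62
position: [475.5, -222.0, 88.6]
ee_rot: [0.62, 0.785, -0.012, -0.01]
contact_force: [-0.8, -0.3, -2.7]
gripper_width: 25.3
```

```bash
python3 - <<'E'
from h import *
from bench import get_image,nets
print(plan([475,-221.3,85],np.radians(103.5)))
s=get_image("side"); w=get_image("wrist")
f=s["frame"]; cv2.imwrite("pics/side22.png",cv2.resize(f[230:400,200:400],None,fx=3.5,fy=3.5,interpolation=cv2.INTER_CUBIC))
for l in ["hook_tip","hook_grip"]: print(l,[(q["xyz"],q["confidence"]) for q in nets.pinpoint(s,l)[:1]])
E
```

```text
{'pos': array([ 475.5, -222. ,   88.6]), 'xhead': 103.41, 'tool_z': array([-0.0311, -0.0062, -0.9995]), 'shift_cm': array([ 0.08, -0.02,  0.36]), 'F': array([-0.8, -0.3, -2.7]), 'w': 25.3, 't': 26.62, 'j6': -1.23, 'rot': array([-0.0317, -0.0012, -0.0016])}
hook_tip [([665.1, -174.1, 49.7], 0.7)]
hook_grip [([469.9, -221.4, 85.7], 0.83)]
```

View pics/side22.png

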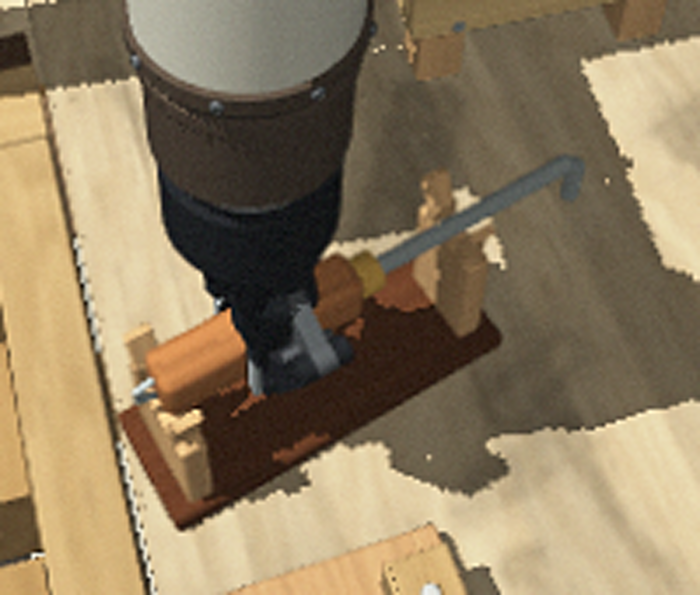

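Both ends are in their notches, about 3 mm above seated. Lowering the last bit.

apply_moves:
  steps:
    - {"hand":0,"xyz":[0.05,0,0.15],"delta_rot":[0,0,0]}
    - {"hand":0,"xyz":[0.05,0,0.3],"delta_rot":[0,0,0]}
    - {"hand":0,"xyz":[0.05,0,0.35],"delta_rot":[0,0,0]}
    - {"hand":0,"xyz":[0.05,0,0.35],"delta_rot":[0,0,0]}

```text
clock: 27.15
position: [475.7, -221.7, 86.1]
ee_rot: [0.62, 0.785, -0.012, -0.009]
contact_force: [-0.2, 1.0, -1.7]
gripper_width: 25.5
```

apply_moves:
  steps:
    - {"hand":0,"xyz":[0,0,0.1],"delta_rot":[0,0,0]}
    - {"hand":0,"xyz":[0,0,0.2],"delta_rot":[0,0,0]}
    - {"hand":0,"xyz":[0,0,0.2],"delta_rot":[0,0,0]}

```text
clock: 27.4
position: [476.0, -221.8, 85.1]
ee_rot: [0.619, 0.785, -0.012, -0.009]
contact_force: [-0.6, 1.5, 3.9]
gripper_width: 25.2
```

Seated (Fz changed from -2.7 to +3.9). Opening.

apply_moves:
  steps:
    - {"hand":0.35,"xyz":[0,0,0],"delta_rot":[0,0,0]}
    - {"hand":0.4,"xyz":[0,0,0],"delta_rot":[0,0,0]}
    - {"hand":0.6,"xyz":[0,0,0],"delta_rot":[0,0,0]}
    - {"hand":1,"xyz":[0,0,0],"delta_rot":[0,0,0]}
    - {"hand":1,"xyz":[0,0,0],"delta_rot":[0,0,0]}
    - {"hand":1,"xyz":[0,0,0],"delta_rot":[0,0,0]}
    - {"hand":1,"xyz":[0,0,0],"delta_rot":[0,0,0]}
    - {"hand":1,"xyz":[0,0,0],"delta_rot":[0,0,0]}

```text
clock: 28.07
position: [475.7, -221.8, 84.1]
ee_rot: [0.62, 0.785, -0.012, -0.009]
contact_force: [-0.5, 0.3, -1.1]
gripper_width: 85.6
```

```bash
python3 - <<'E'
from h import *
from bench import get_image,nets
print(plan([475,-221.3,235],np.radians(103.5)))
w=get_image("wrist"); cv2.imwrite("pics/w23.png",w["frame"])
E
```

```text
{'pos': array([ 475.7, -221.8,   84.1]), 'xhead': 103.41, 'tool_z': array([-0.0292, -0.0066, -0.9996]), 'shift_cm': array([  0.07,  -0.51, -15.08]), 'F': array([-0.5,  0.3, -1.1]), 'w': 85.6, 't': 28.07, 'j6': -1.23, 'rot': array([-0.0299, -0.0004, -0.0015])}
```

View pics/w23.png

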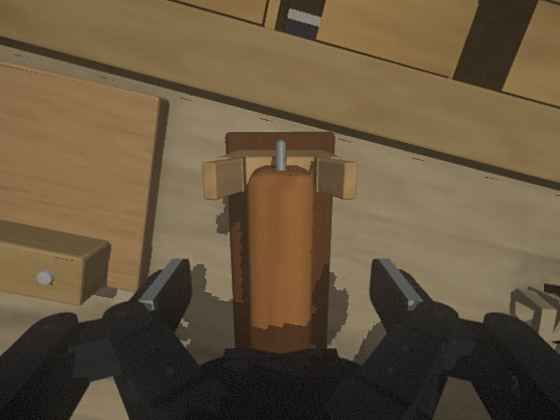

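The handle is seated just as it was at the start (columns 248–313) and the fingers are clear. Retreating up and back.

apply_moves:
  steps:
    - {"hand":1,"xyz":[0.07,-0.05,-1],"delta_rot":[0,0,0]}
    - {"hand":1,"xyz":[0.07,-0.1,-3],"delta_rot":[0,0,0]}
    - {"hand":1,"xyz":[0.07,-0.2,-6],"delta_rot":[-0.03,0,0]}
    - {"hand":1,"xyz":[0.07,-0.3,-9],"delta_rot":[-0.03,0,0]}
    - {"hand":1,"xyz":[0.07,-0.4,-12],"delta_rot":[-0.03,0,0]}
    - {"hand":1,"xyz":[0,-0.5,-15],"delta_rot":[-0.03,0,0]}
    - {"hand":1,"xyz":[-3,-2.5,-17],"delta_rot":[-0.03,0,0]}
    - {"hand":1,"xyz":[-6,-4.5,-18],"delta_rot":[-0.03,0,0]}
    - {"hand":1,"xyz":[-9,-6,-18],"delta_rot":[-0.03,0,0]}
    - {"hand":1,"xyz":[-12,-8,-18],"delta_rot":[-0.03,0,0]}
    - {"hand":1,"xyz":[-15,-10,-18],"delta_rot":[-0.03,0,0]}
    - {"hand":1,"xyz":[-17,-12,-18],"delta_rot":[-0.03,0,0]}

```text
clock: 29.12
position: [403.0, -415.9, 268.4]
ee_rot: [0.62, 0.785, 0.0, 0.0]
contact_force: [0.6, 0.5, -0.0]
gripper_width: 85.4
```

```bash
python3 - <<'E'
from h import *
from bench import get_image,nets
c=get_image("scene"); s=get_image("side")
f=s["frame"]; cv2.imwrite("pics/side24.png",cv2.resize(f[100:400,180:450],None,fx=2,fy=2,interpolation=cv2.INTER_CUBIC))
f=np.clip(f[152:222,290:325]*1.5,0,255).astype(np.uint8)
cv2.imwrite("pics/side24z.png",cv2.resize(f,None,fx=8.5,fy=8.5,interpolation=cv2.INTER_NEAREST))
f=c["frame"]; cv2.imwrite("pics/scene24.png",cv2.resize(f[140:290,180:440],None,fx=3,fy=3,interpolation=cv2.INTER_CUBIC))
for P in (c,s):
  for l in ["hook_tip","hook_grip","tote_lip","tote","stop_face","sanding_block"]: print(l,[(q["xyz"],q["confidence"]) for q in nets.pinpoint(P,l)[:1]])
E
```

```text
hook_tip [([669.6, -177.0, 43.2], 0.97)]
hook_grip [([480.4, -219.8, 86.8], 0.67)]
tote_lip [([652.5, 63.8, 109.4], 0.95)]
tote [([647.4, 62.7, 60.8], 0.7)]
stop_face [([642.0, 59.7, 71.3], 0.6)]
sanding_block [([511.8, 327.8, 2.0], 0.63)]
hook_tip [([666.5, -173.0, 47.5], 0.82)]
hook_grip []
tote_lip [([647.7, 58.6, 109.3], 0.68)]
tote [([649.2, 62.2, 62.1], 0.44)]
stop_face [([644.6, 60.2, 66.8], 0.57)]
sanding_block []
```

View pics/side24.png

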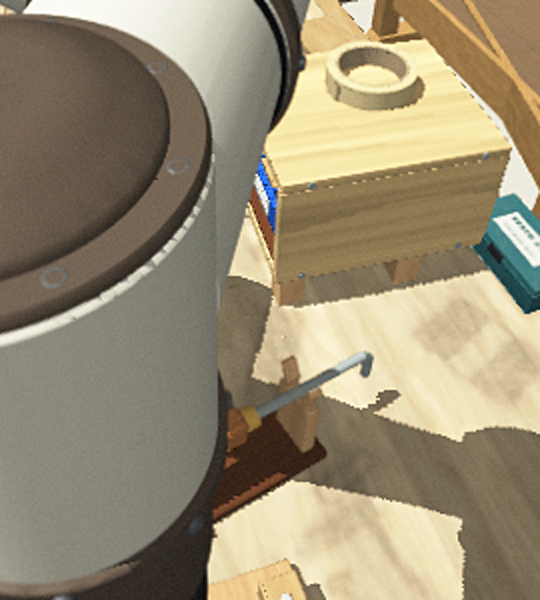

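View pics/side24z.png

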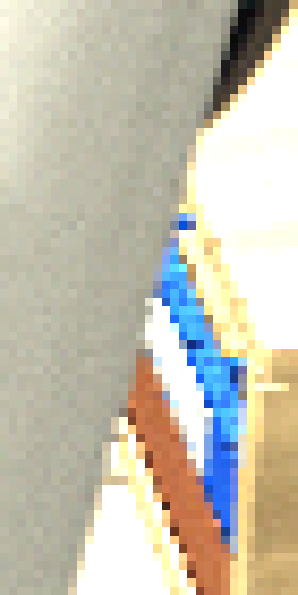

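View pics/scene24.png

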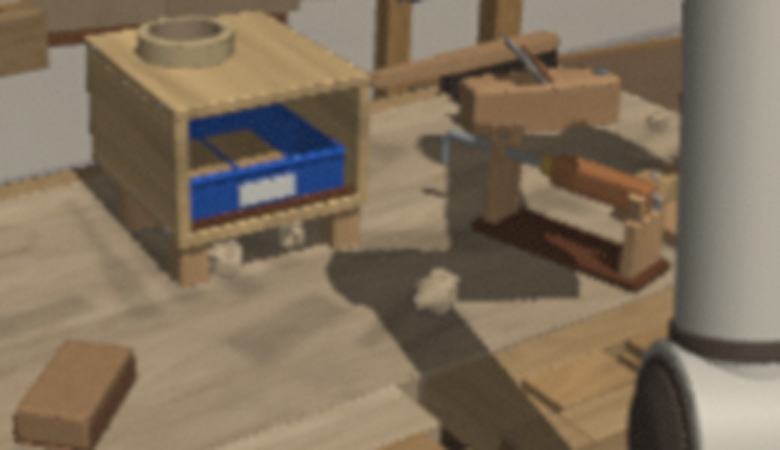

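All looks right: hook in its rest, cork block unmoved, tote at the strip. There's time to spare, so I'll check flushness with the wrist camera from above the shelf's front, without touching anything.

apply_moves:
  steps:
    - {"hand":1,"xyz":[2.2,1,-1],"delta_rot":[0,0,-0.06]}
    - {"hand":1,"xyz":[5.2,2.5,-2],"delta_rot":[0,0,-0.12]}
    - {"hand":1,"xyz":[8.2,4,-2],"delta_rot":[0,0,-0.2]}
    - {"hand":1,"xyz":[11.2,5.4,-2],"delta_rot":[0,0,-0.28]}
    - {"hand":1,"xyz":[14.2,6.8,-2],"delta_rot":[0,0,-0.36]}
    - {"hand":1,"xyz":[17.2,8.2,-2],"delta_rot":[0,0,-0.44]}
    - {"hand":1,"xyz":[20.2,9.6,-2],"delta_rot":[0,0,-0.52]}
    - {"hand":1,"xyz":[23.2,11,-2],"delta_rot":[0,0,-0.6]}
    - {"hand":1,"xyz":[26.2,12.4,-2],"delta_rot":[0,0,-0.68]}
    - {"hand":1,"xyz":[29.2,13.9,-2],"delta_rot":[0,0,-0.76]}
    - {"hand":1,"xyz":[32.2,15.3,-2],"delta_rot":[0,0,-0.84]}
    - {"hand":1,"xyz":[35,16.7,-2],"delta_rot":[0,0,-0.9]}

```text
clock: 30.82
position: [484.9, -32.7, 288.0]
ee_rot: [0.214, 0.977, 0.0, 0.0]
contact_force: [0.5, 1.4, 0.1]
gripper_width: 85.4
```

```bash
python3 - <<'E'
from h import *
print(plan([520,131,290],np.radians(180)))
E
```

```text
{'pos': array([484.9, -32.7, 288. ]), 'xhead': 155.23, 'tool_z': array([ 5.e-04,  6.e-04, -1.e+00]), 'shift_cm': array([ 3.67, 16.33, -0.19]), 'F': array([0.5, 1.4, 0.1]), 'w': 85.4, 't': 30.82, 'j6': -0.7, 'rot': array([ 7.000e-04,  4.000e-04, -4.324e-01])}
```

apply_moves:
  steps:
    - {"hand":1,"xyz":[0.5,2,0],"delta_rot":[0,0,-0.07]}
    - {"hand":1,"xyz":[1,4.5,0],"delta_rot":[0,0,-0.14]}
    - {"hand":1,"xyz":[1.5,7,0],"delta_rot":[0,0,-0.21]}
    - {"hand":1,"xyz":[2,9.5,0],"delta_rot":[0,0,-0.28]}
    - {"hand":1,"xyz":[2.6,12,0],"delta_rot":[0,0,-0.35]}
    - {"hand":1,"xyz":[3.2,14.5,0],"delta_rot":[0,0,-0.43]}
    - {"hand":1,"xyz":[3.7,16.3,0],"delta_rot":[0,0,-0.43]}
    - {"hand":1,"xyz":[3.7,16.3,0],"delta_rot":[0,0,-0.43]}
    - {"hand":1,"xyz":[3.7,16.3,0],"delta_rot":[0,0,-0.43]}

```text
clock: 31.57
position: [520.3, 129.6, 287.5]
ee_rot: [0.003, 1.0, -0.0, -0.0]
contact_force: [0.3, 0.2, 0.4]
gripper_width: 85.3
```

```bash
python3 - <<'E'
from h import *
from bench import get_image
w=get_image("wrist"); cv2.imwrite("pics/w25.png",w["frame"]); np.save("w25.npy",w,allow_pickle=True)
print(w["origin"]); f=np.clip(w["frame"]*1.3,0,255).astype(np.uint8); cv2.imwrite("pics/w25f.png",cv2.resize(f,(800,600),interpolation=cv2.INTER_CUBIC))
E
```

```text
[519.00795067  59.6711363  408.26973047]
```

View pics/w25f.png

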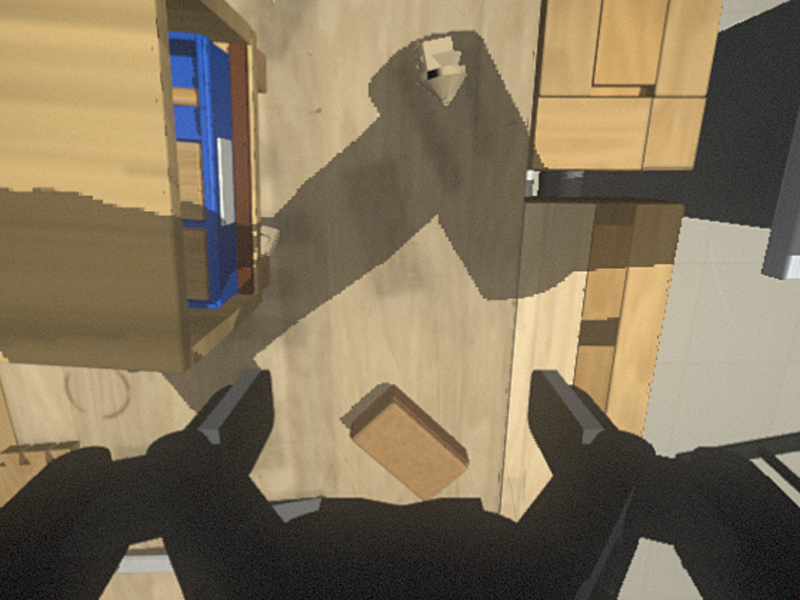

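An excellent view: lip from (207,35) to (221,305), the dark strip directly against the wall along its length with no deck showing between. Measuring the two lines.

```bash
python3 - <<'E'
from h import *
w=np.load("w25.npy",allow_pickle=True).item(); f=w["frame"]
cv2.imwrite("pics/w25z.png",cv2.resize(np.clip(f[15:225,110:195]*1.3,0,255).astype(np.uint8),None,fx=2.85*1.0,fy=2.85,interpolation=cv2.INTER_CUBIC))
hsv=cv2.cvtColor(f,cv2.COLOR_BGR2HSV); blue=(hsv[...,0]>100)&(hsv[...,0]<130)&(hsv[...,1]>130)
P=[];Q=[];rows=[r for r in list(range(32,92,2))+list(range(160,204,2))]
for r in rows:
    x=np.where(blue[r,120:185])[0]
    if len(x): P.append((120+x.max()+.5,r))           # blue/strip boundary
P=np.array(P,float)
A=np.array([onz(w,p,69) for p in P]); k=np.polyfit(A[:,1],A[:,0],1); res=A[:,0]-np.polyval(k,A[:,1])
print("blue/strip yaw",-np.degrees(np.arctan(k[0])),"x@60",np.polyval(k,60),"rms",res.std())
# strip front edge: dark red -> deck edge
red=((hsv[...,0]<12)|(hsv[...,0]>170))&(hsv[...,1]>100)&(f.sum(2)<330)
Q=[]
for r in range(34,204,2):
    x=np.where(red[r,155:185])[0]
    if len(x)>4: Q.append((155+x.max()+.5,r,155+x.min()-.5))
Q=np.array(Q,float); B=np.array([onz(w,p[:2],69) for p in Q]);k2=np.polyfit(B[:,1],B[:,0],1)
C=np.array([onz(w,p[[2,1]],69) for p in Q]);k3=np.polyfit(C[:,1],C[:,0],1)
print("strip front yaw",-np.degrees(np.arctan(k2[0])),"x@60",np.polyval(k2,60),"rms",(B[:,0]-np.polyval(k2,B[:,1])).std(),"strip rear yaw",-np.degrees(np.arctan(k3[0])),np.polyval(k3,60),(C[:,0]-np.polyval(k3,C[:,1])).std(),len(Q))
m=lambda x,y:(x*.7,y*.7)
for n,a,b in (("lip front",(208,40),(222,300)),("lip2",(214,35),(236,292))):
    a,b=onz(w,m(*a),111),onz(w,m(*b),111); d=b-a; print(n,a,b,np.degrees(np.arctan2(-d[0],d[1])))
E
```

```text
blue/strip yaw -6.794097628741543 x@60 650.0761542671669 rms 5.771694358271914
strip front yaw -4.380298781690913 x@60 633.5512190428894 rms 0.9440820285865607 strip rear yaw -4.334022342070963 644.0627014168593 0.8278069420311543 57
lip front [635.7 -20.5 111. ] [647.1 144.5 111. ] -3.9523365821157577
lip2 [631.7 -23.2 111. ] [636.5 138.7 111. ] -1.6982038503289618
```

View pics/w25z.png

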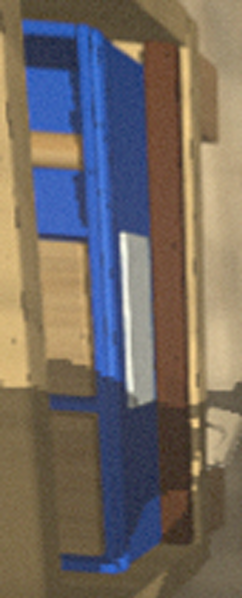

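Lip and strip rear face are parallel within about 0.4° and meet at both ends (lip-minus-strip offset -2.3 mm on the right, -3.3 mm on the left, so no gap). Handing in.

```bash
python3 - <<'E'
from bench import workorder
print(workorder.job_done())
E
```

```text
the job is handed in; nothing more can be done
None
```

The tote is home against the stop strip and the hook is back in its rest. I handed the job in at about 32 s of the 64 s allowed.

- **Finding the bay:** the scene camera showed wooden blocks in the left and middle bays and an open right one (tote y = -57). I probed only that bay; the tip went 22 mm below the rim with no resistance.
- **Drawing it forward:** the tote slid at about 5 N until it met the strip. Pulled at rim height, it tended to tip over the strip, and the hook pitched about 2.4° in the grip. I eased off, levelled the hook and pulled again near the bay floor. The tote held rigid and the force rose to 21 N.
- **Returning the hook:** I laid it back at the pose it was picked up from. The wrist picture of the handle end matched the one taken before the grasp, and the tip was found within about 4 mm of its first position.

**Last checks:**
- From above, the wrist camera showed the tote's front wall against the strip along its whole width. The tote's lip and the strip were parallel within about 0.4°, with no gap at either end.
- The cork block was found within about 2 mm of where it started, and nothing else looked moved.
- **Disagreements:** side-view estimates of the lip angle differed from the strip by 1–2°, and one automatic edge fit on the wrist picture was too noisy to use. I went by the wrist view's lip and strip lines and the rigid stall. The strip could hide a gap of up to about 3 mm at the tote's foot.

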